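# Make up two sampling kits on the lab bench

### The arm

A 6-joint arm with a two-finger parallel gripper is mounted at the origin on the work surface. World frame = base frame: x ahead of the robot, y to its left, z up, the work surface at z = 0. Lengths are in mm, angles in rad, forces in N, time in s.
With the tool pointing down it reaches from about 275 to 750 mm from the base axis. Payload 10.2 kg.
Tool frame: the origin (TCP) lies between the finger pads; the fingertips stand 14 mm ahead of it and the grasp point (between the pads) lies 5 mm behind it (tip_reach is the distance from the TCP to the fingertips, in mm); z points along the fingers, y is the line along which they close (so a half turn about z gives the same grasp; the last joint's range is limited). The gripper opens to 85 mm and grips with 20 to 120 N. Pads are 22 mm wide; open, the fingers measure 114 mm over their backs; the gripper's body (76 mm by 85 mm) begins 54 mm behind the grasp point. The pads swing forward as they close: fully open they stand 13 mm farther back than shut.
Start: joints at [0.899, 0.313, 1.498, -0, 1.331, -0.223], TCP at [227.802, 473.009, 245.294] pointing down, gripper open.
Joint ranges: [-2.94, 2.94], [-0.97, 2.17], [0.19, 2.56], [-1.23, 4.37], [0.02, 3.11], [-2.88, 2.88]. Speed limits (rad/s): [2.39, 2.39, 3.01, 3.14, 3.14, 3.14].

### API

Orientations are given as a unit quaternion [w, x, y, z].
In Python, from rig import * gives the robot as it stands.
- The arm moves only by the tool arm_command, never from a script. Its argument "steps" is a list that holds one entry, the list of rows, each a list of 7 numbers: the opening, from 0 (shut) to 1 (fully open), then the shift along the tool's x, y, z each as a share of 0.05 m, from -1 to 1, then the turn, a rotation vector about the tool's x, y, z each as a share of 0.15 rad, from -1 to 1. A call has 1 to 8 rows; each row shifts and turns the commanded pose from where the row before left it, along the tool's axes as they then stand; what a row does not reach is not made up. A row lasts 1/8 s, in which the tool goes at most 62.5 mm and 10.7 degrees, less where a joint would pass 70% of its speed; a pose out of reach is approached as far as the arm can. A call with a number of a shift or a turn outside -1 to 1 is refused whole. A call with a gripper value outside its range is refused whole. The fingers move at their own pace and stop on an object; "squeeze" is the grip in N (left out, the last holds). Time passes only in rows, so rows that do not move let the fingers close. It gives the time, the measured TCP pose, the force, the opening and the grip force at its end, in the units of the state.
- sense(): the state, without advancing time (a new reading comes with each control period).
- capture(name): name is "side" or "top" or "wrist"; returns the picture (420x560x3 uint8, red, green, blue); there is no depth.
- get_calibration(name): a dict with "intrinsics" (3x3 intrinsics, pixels), "D" ([k1, k2, p1, p2, k3] as OpenCV has them; the pictures are not rectified), "rvec" (rotation vector, rad) and "tvec" (3), from world to camera coordinates, as OpenCV has them; the wrist camera has in their place "T_tool_cam" (4x4, takes a point from camera to tool coordinates, whose origin is the TCP and whose axes are the flange's). Camera axes: x right, y down, z forward; pixel columns grow to the right and rows downward; lengths in mm; the calibration is good to about 2 mm. A picture is of the moment at which its call begins: read the wrist's pose just before it. get_calibration takes no time and is no camera call.
- finish_job(): hands the job in; it is judged then, once.
The state is a dict: "time_s": time; "joints": joint angles; "dq": joint speeds; "tau": joint torques, N m; "eef_pos": TCP position; "ee_rot": TCP orientation; "force": force on the tool from outside, world axes, zero at the start; "wrist_torque": the same for the moment, N m; "grip_width": opening from 0.0 (shut) to 1.0 (fully open); "grip_force": force on a finger pad.
Only numpy, scipy, OpenCV 4.12 (cv2) and the standard library are available. Lean on these libraries where they do the work, as an engineer would, in place of code of your own. Each camera call takes 0.05 s, during which the arm holds its last target. There are 200 camera calls.

### The job

Make up the two sampling kits from the stock on the bench: in the blue tray, the amber bottle with the black cap on the round mark and the green tip box on the rectangular mark, squared up with it; in the yellow tray, the orange-lidded jar on the solid round mark and the red culture dish on the ring mark. Set each thing down upright and centred on its mark, without dropping it or tipping it over. Leave the white-capped bottle, the microplate and the burner alone.

Things in the scene. Friction and masses are not known exactly. Their poses are not given: they have to be found in the camera images.
- blue_tray: Blue kit tray, fixed, 120 (x) by 220 (y) mm, floor 3 mm thick, rim 3 mm thick, 8 mm high above the bench. Origin: centre of its underside, z up. Flush white marks on the floor: disc, 40 mm across, at x 0, y +55 mm (black-capped bottle); rectangle, 76 (x) by 54 (y) mm, at x 0, y -55 mm (tip box, its long side along the tray's x, either way round).
- yellow_tray: Yellow kit tray, fixed, 120 (x) by 220 (y) mm, floor 3 mm thick, rim 3 mm thick, 8 mm high above the bench. Origin: centre of its underside, z up. Flush white marks on the floor: solid disc, 38 mm across, at x 0, y +55 mm (jar); ring, 54 mm outside, 42 mm inside, at x 0, y -55 mm (culture dish).
- bottle_black: Amber bottle with a black cap and a white paper band, loose, standing, closed, 0.15 kg. Round body 40 mm across from 0 to 50 mm height, shoulder to 57 mm, cap 29 mm across from 60 to 75 mm (top). Origin: centre of its underside, z up along its axis; its yaw does not matter.
- bottle_white: The same amber bottle but with a white cap (40 mm across, 75 mm high), loose, standing. It belongs to no kit and stays where it is. Origin at the centre of its underside.
- jar: White sample jar with an orange lid, loose, standing; a plain cylinder 38 mm across and 50 mm high, the top 14 mm being the lid (fixed on), about 0.11 kg. Origin at the centre of its underside, z up.
- tip_box: Green pipette-tip box, loose, 76 mm (its x) by 54 mm (its y), walls 36 mm high, with a slightly smaller grey deck to 40 mm and white tip ends to 46 mm (decoration, do not grip these), about 0.12 kg. Grip it across its y (54 mm) below 36 mm. Origin at the centre of its underside, z up.
- dish: Closed culture dish, clear plastic with dark red medium showing, loose, lying flat: 54 mm across, 18 mm high (the lid, 54 mm, from 8 mm up; the base, 52 mm, below), rigid, about 0.05 kg. Origin at the centre of its underside, z up.
- microplate: Clear 96-well microplate, 85 (x) by 127 (y) by 14 mm, loose, lying at the left of the trays. A bystander: leave it where it is. Origin at the centre of its underside.
- burner: Gas burner, fixed: round grey foot 90 mm across, steel tube 36 mm across or less up to 171 mm height, valve knob and hose stub reaching 50 mm to either side along its y at 45 mm height. A bystander at the bench's right: do not bump it. Origin at the centre of its underside.
Mind the look-alikes: they are no part of the job. Leave any purple look-alike of the bottle_black alone.

How it is judged:
By the outcome, as a careful person would: the job done as asked, in the order asked, and still so for the second after the job is handed in, with the robot touching nothing.
It also fails if it takes over 106 s, if anything falls off the work surface, if the arm or the gripper's body presses on something with over 40 N, if the wrist force passes 120 N, or if a joint passes its speed limit or range.

## Working session

There is one attempt and no reset: what is moved stays moved. The work goes in short steps, Python scripts to look and compute and a tool call to move; the robot and the scene stay as the last step left them, time stands still between calls to the robot, and variables do not carry over. Pictures are saved under pics/ and viewed, at most 14 in all, crops included, and the job is handed in when it is done.

Besides the shell and the picture viewer there is one more tool, called by a JSON object that holds its "method" and its "body". arm_command: Moves the arm, as the interface text tells. Its arguments: {"type":"object","properties":{"steps":{"type":"array"},"squeeze":{"type":"number"}},"required":["steps"]}

```bash
mkdir -p pics; ls
python3 - <<'E'
from rig import *
import cv2,numpy as np
for n in("top","side"):
    c=get_calibration(n); print(n,{k:np.round(np.array(v),4).tolist() for k,v in c.items()})
    cv2.imwrite(f"pics/{n}0.png",capture(n)[:,:,::-1])
c=get_calibration("wrist"); print({k:np.round(np.array(v),4).tolist() for k,v in c.items()})
print(sense())
E
```

```text
pics
top {'intrinsics': [[485.5254, 0.0, 286.5145], [0.0, 485.5254, 204.1501], [0.0, 0.0, 1.0]], 'D': [-0.1176, 0.0, 0.0, 0.0, 0.0], 'rvec': [2.1345, -2.1463, 0.1657], 'tvec': [-56.1038, 502.0198, 1500.2396]}
side {'intrinsics': [[539.1391, 0.0, 275.1632], [0.0, 539.1391, 215.4632], [0.0, 0.0, 1.0]], 'D': [-0.1535, 0.0, 0.0, 0.0, 0.0], 'rvec': [0.2442, -2.7722, 1.3172], 'tvec': [494.1037, 104.0735, 1321.3676]}
{'intrinsics': [[351.0278, 0.0, 277.2428], [0.0, 351.0278, 211.6331], [0.0, 0.0, 1.0]], 'D': [-0.0143, 0.0, 0.0, 0.0, 0.0], 'T_tool_cam': [[0.0007, -0.9547, -0.2974, 77.1188], [1.0, 0.0005, 0.0006, 0.7218], [-0.0004, -0.2974, 0.9547, -128.4704], [0.0, 0.0, 0.0, 1.0]]}
{'time_s': 0.1, 'joints': array([ 8.98611590e-01,  3.13395125e-01,  1.49837071e+00,  1.44223575e-05,
        1.33101648e+00, -2.23369947e-01]), 'dq': array([ 0.00018787, -0.00157433, -0.00122102, -0.0010981 ,  0.00193012,
       -0.00117454]), 'tau': array([ 2.69124794e-03, -4.12898934e+01, -2.60140228e+01, -1.02023962e-04,
        3.03885572e-03, -7.94767431e-06]), 'eef_pos': array([227.6492436 , 472.83115127, 244.78813326]), 'ee_rot': array([-2.63852879e-04,  2.22530289e-01,  9.74925595e-01, -5.33154499e-04]), 'force': array([ 0.45520792, -1.07730782, -0.93403126]), 'wrist_torque': array([ 0.01177553, -0.05615925, -0.0130434 ]), 'grip_force': 0.0, 'grip_width': 0.9954605600655787}
```

View pics/top0.png

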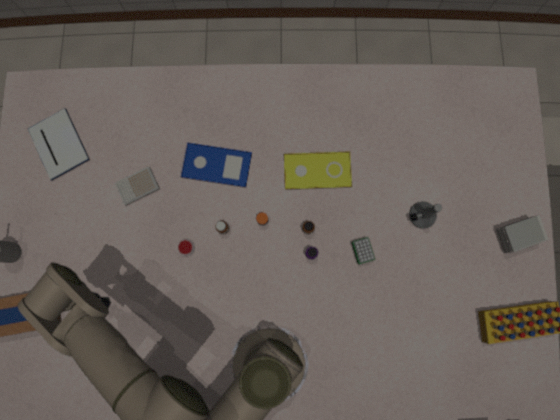

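View pics/side0.png

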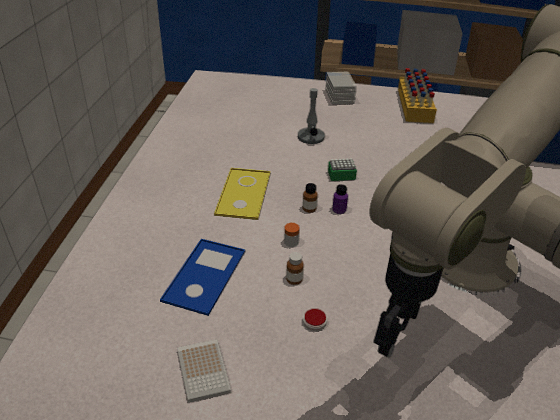

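The top view shows the blue tray at about (216,165), with its disc at (200,162) and rectangle at (232,167). The yellow tray is at (318,170), with its disc at (301,171) and ring at (335,170).

The loose items are the dish (185,247), white-cap bottle (222,227), jar (262,218), black-cap bottle (308,227), purple look-alike (311,253) and tip box (363,250). The side view shows the same items: dish (315,318), jar lid (292,229), black cap (311,188), green box (342,170).

```bash
cat > h.py <<'E'
from rig import *
import cv2, numpy as np
from scipy.spatial.transform import Rotation as R
def pose():
    s=sense(); q=np.array(s["ee_rot"]); T=np.eye(4)
    T[:3,:3]=R.from_quat([q[1],q[2],q[3],q[0]]).as_matrix(); T[:3,3]=s["eef_pos"]; return T
def cam(name,T=None):
    """K,D, camera->world rotation, camera centre"""
    c=get_calibration(name); K=np.array(c["intrinsics"]); D=np.array(c["D"])
    if name=="wrist":
        M=T@np.array(c["T_tool_cam"]); return K,D,M[:3,:3],M[:3,3]
    Rw=cv2.Rodrigues(np.array(c["rvec"]))[0]; return K,D,Rw.T,-Rw.T@np.array(c["tvec"]).ravel()
def ray(c,px):
    K,D,Rm,o=c; u=cv2.undistortPoints(np.array(px,float).reshape(-1,1,2),K,D).reshape(-1,2)
    return o,(Rm@np.c_[u,np.ones(len(u))].T).T
def plane(c,px,z):
    o,d=ray(c,px); return o+d*((z-o[2])/d[:,2])[:,None]
def tri(c1,p1,c2,p2):
    o1,d1=ray(c1,p1); o2,d2=ray(c2,p2); d1=d1[0];d2=d2[0]
    t=np.linalg.lstsq(np.c_[d1,-d2],o2-o1,rcond=None)[0]; a=o1+t[0]*d1;b=o2+t[1]*d2
    return (a+b)/2,np.linalg.norm(a-b)
def hsv(im): return cv2.cvtColor(im,cv2.COLOR_RGB2HSV)
def blobs(mask,amin=20):
    n,l,s,c=cv2.connectedComponentsWithStats(mask.astype(np.uint8))
    return [(c[i],s[i]) for i in np.argsort(-s[:,4]) if i and s[i,4]>=amin],l
def rng(h,lo,hi): return cv2.inRange(h,np.array(lo),np.array(hi))>0
COL=dict(blue=((105,150,50),(125,255,255)),yellow=((24,120,80),(35,255,255)),orange=((5,170,100),(16,255,255)),
 red=((172,150,60),(180,255,255)),green=((60,100,20),(95,255,200)))
E
python3 - <<'E'
from h import *
im={n:cv2.imread(f"pics/{n}0.png")[:,:,::-1].copy() for n in("top","side")}; C={n:cam(n) for n in im}
for k,(lo,hi) in COL.items():
    P={}
    for n in im:
        b,_=blobs(rng(hsv(im[n]),lo,hi),15); P[n]=[(np.round(c,1).tolist(),s[:4].tolist(),int(s[4])) for c,s in b[:4]]
        print(k,n,P[n])
T=C["top"]
for nm,p,z in [("bluedisc",(200,162),3),("bluerect",(232,167),3),("yd",(301,171),3),("yr",(335,170),3),("white",(222,227),70),("jar",(262,218),50),("black",(308,227),75),("purple",(311,253),75),("tip",(363,250),40),("dish",(185,247),18),("burner",(424,213),10),("plate",(137,186),14)]:
    print(nm,plane(T,p,z)[0].round(0))
for nm,a,b in [("jar",(262,218),(292,226)),("black",(308,226),(311,185)),("dish",(185,247),(315,317)),("bd",(200,162),(194.5,291)),("tip",(363,250),(342,165))]:
    print(nm,tri(T,a,C["side"],b))
E
```

```text
blue top [([212.9, 163.9], [182, 144, 69, 42], 1498), ([9.7, 315.9], [0, 308, 24, 16], 198)]
blue side [([238.9, 37.6], [157, 0, 161, 82], 9737), ([201.4, 278.8], [160, 239, 85, 75], 2592), ([370.0, 18.0], [329, 0, 112, 45], 1933), ([476.1, 22.7], [452, 10, 61, 42], 585)]
yellow top [([316.2, 170.0], [284, 152, 68, 37], 1929), ([488.7, 327.5], [485, 311, 9, 33], 121), ([334.0, 169.2], [329, 164, 11, 11], 95)]
yellow side [([242.7, 193.8], [215, 168, 55, 50], 1619), ([246.6, 180.6], [240, 177, 14, 8], 92)]
orange top [([261.7, 218.0], [257, 213, 10, 11], 79)]
orange side [([291.5, 227.2], [285, 223, 14, 9], 104)]
red top [([185.0, 246.8], [179, 241, 12, 12], 69)]
red side [([315.2, 315.2], [305, 309, 21, 14], 96), ([312.8, 322.0], [308, 319, 11, 7], 26)]
green top []
green side [([341.5, 174.0], [328, 162, 29, 19], 290)]
bluedisc [650. 226.   3.]
bluerect [632. 120.   3.]
yd [ 617. -107.    3.]
yr [ 620. -219.    3.]
white [426. 141.  70.]
jar [456.  18.  50.]
black [ 425. -125.   75.]
purple [ 345. -133.   75.]
tip [ 355. -298.   40.]
dish [368. 266.  18.]
burner [ 475. -506.   10.]
plate [569. 431.  14.]
jar (array([456.65997329,  18.34253229,  47.14360997]), np.float64(0.34360476400857937))
black (array([ 427.68514281, -124.61181399,   74.28842529]), np.float64(0.18246193274412606))
dish (array([368.63358394, 267.21541958,  10.936493  ]), np.float64(0.5776016512301918))
bd (array([651.02032024, 227.60244876,  -4.20492213]), np.float64(1.461092318989094))
tip (array([ 354.84818802, -298.98450849,   32.2438113 ]), np.float64(0.760014257863825))
```

All the coarse heights agree with the text. Next I'll square up the tool and move to a survey pose.

{"method": "arm_command", "body": {"steps": [[[1, 0, 0, -0.37, 0, 0, -1], [1, 0, 0, -0.37, 0, 0, -1], [1, 0, 0, -0.37, 0, 0, -1], [1, -0.5, -1, 0, 0, 0, 0], [1, -0.5, -1, 0, 0, 0, 0], [1, -0.5, -1, 0, 0, 0, 0], [1, -0.5, -1, 0, 0, 0, 0], [1, -0.5, -1, 0, 0, 0, 0]]]}}

```text
time_s: 1.1
eef_pos: [353.5, 221.5, 300.7]
ee_rot: [-0.0, -0.001, 1.0, -0.0]
force: [1.7, 0.7, -0.9]
grip_width: 1.003
grip_force: 0.0
```

{"method": "arm_command", "body": {"steps": [[[1, -0.5, -1, 0, 0, 0, 0], [1, -0.5, -1, 0, 0, 0, 0], [1, -0.5, -0.8, 0, 0, 0, 0], [1, -0.45, -0.5, 0, 0, 0, 0], [1, 0, 0, 0, 0, 0, 0]]]}}

```text
time_s: 1.72
eef_pos: [451.5, 56.9, 300.1]
ee_rot: [-0.001, 0.001, 1.0, 0.0]
force: [-1.0, -0.4, 0.2]
grip_width: 0.999
grip_force: 0.0
```

Run:
```python
from h import *
T=pose(); im=capture("wrist"); np.save("w1.npy",T); cv2.imwrite("pics/w1.png",im[:,:,::-1]); print(T.round(3))
```

```text
[[-1.00000e+00  2.00000e-03 -1.00000e-03  4.51454e+02]
 [ 2.00000e-03  1.00000e+00  0.00000e+00  5.68760e+01]
 [ 1.00000e-03  0.00000e+00 -1.00000e+00  3.00107e+02]
 [ 0.00000e+00  0.00000e+00  0.00000e+00  1.00000e+00]]
```

View pics/w1.png

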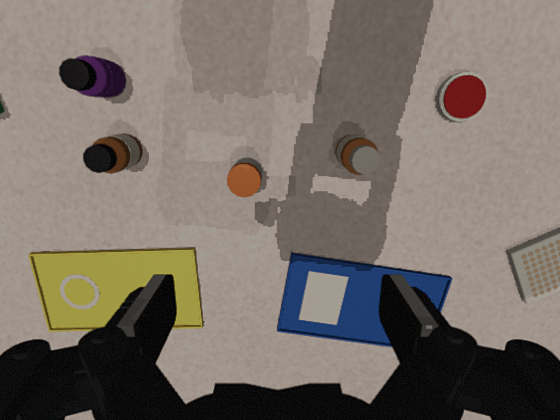

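The wrist view shows these, in pixels:
- **Loose items:** jar lid (244,180), black cap (100,157), purple bottle (75,75), white cap (365,160), dish (463,97).
- **Trays:** yellow tray with ring (80,292), and blue tray with rectangle (324,298).
- **Hidden:** the fingers cover the solid discs.

I'll take a second view further forward and to the right.

{"method": "arm_command", "body": {"steps": [[[1, -0.3, -0.8, 0, 0, 0, 0], [1, -0.3, -0.8, 0, 0, 0, 0], [1, -0.3, -0.8, 0, 0, 0, 0], [1, -0.3, -0.7, 0, 0, 0, 0], [1, 0, 0, 0, 0, 0, 0], [1, 0, 0, 0, 0, 0, 0]]]}}

```text
time_s: 2.52
eef_pos: [510.6, -95.3, 300.8]
ee_rot: [-0.0, -0.001, 1.0, 0.0]
force: [-0.5, 0.2, 0.4]
grip_width: 0.999
grip_force: 0.0
```

Run:
```python
from h import *
T=pose(); im=capture("wrist"); np.save("w2.npy",T); cv2.imwrite("pics/w2.png",im[:,:,::-1]); print(T.round(3))
```

```text
[[-1.00000e+00 -2.00000e-03 -0.00000e+00  5.10606e+02]
 [-2.00000e-03  1.00000e+00  0.00000e+00 -9.53390e+01]
 [ 0.00000e+00  0.00000e+00 -1.00000e+00  3.00826e+02]
 [ 0.00000e+00  0.00000e+00  0.00000e+00  1.00000e+00]]
```

View pics/w2.png

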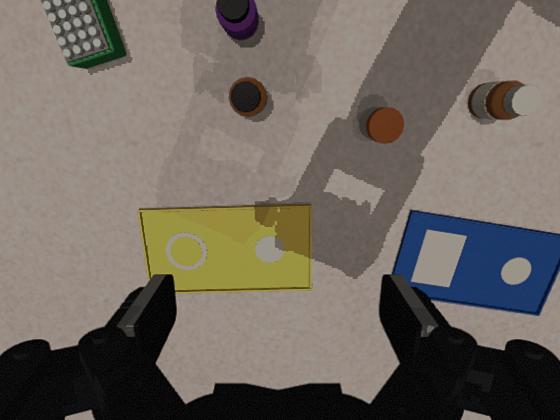

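All the marks are visible in this view: ring (187,251), solid disc (270,250), blue rectangle (438,258) and blue disc (516,271). The black cap is at (246,97), the jar lid at (385,125), and the tip box is partly in at (85,30).

```bash
cat > m.py <<'E'
from h import *
I=[cv2.imread(f"pics/w{i}.png")[:,:,::-1].copy() for i in(1,2)]; C=[cam("wrist",np.load(f"w{i}.npy")) for i in(1,2)]
def near(i,mask,p,amin=40):
    b,l=blobs(mask,amin); j=min(b,key=lambda x:np.hypot(*(x[0]-p))); k=l[int(round(j[0][1])),int(round(j[0][0]))]
    m=(l==[q for q in range(1,l.max()+1) if tuple(cv2.connectedComponentsWithStats(mask.astype(np.uint8))[2][q])==tuple(j[1])][0]).astype(np.uint8)
    cs=max(cv2.findContours(m,cv2.RETR_EXTERNAL,cv2.CHAIN_APPROX_NONE)[0],key=cv2.contourArea); return cs.reshape(-1,2).astype(float),j
def ell(c): return cv2.fitEllipse(cv2.convexHull(c.astype(np.float32)))
def circ(P):
    A=np.c_[2*P[:,:2],np.ones(len(P))]; s=np.linalg.lstsq(A,(P[:,:2]**2).sum(1),rcond=None)[0]; return s[:2],2*np.sqrt(s[2]+s[:2]@s[:2])
E
python3 - <<'E'
from m import *
H=[hsv(i) for i in I]
W=[rng(h,(0,0,120),(180,75,255)) for h in H]
K=[rng(h,(0,0,0),(180,255,45)) for h in H]
O=[rng(h,(4,150,60),(14,255,255)) for h in H]
B=[rng(h,(105,140,30),(125,255,255)) for h in H]; Y=[rng(h,(22,100,50),(35,255,255)) for h in H]
for p in [(187,251),(270,250),(438,258),(516,271),(246,97),(385,125)]: print(p,H[1][p[1],p[0]])
print(H[0][97,463],H[0][110,440],H[0][90,490])
def go(nm,masks,ps,z,rect=False):
    cc=[]
    for i in (0,1):
        if ps[i] is None: continue
        try: c,j=near(i,masks[i],ps[i])
        except Exception as e: print(nm,i,'fail',e); continue
        P=plane(C[i],c,z); ctr,d=circ(P); 
        if rect:
            r=cv2.minAreaRect(P[:,:2].astype(np.float32)); print(nm,i,"rect",np.round(r[0],1),np.round(r[1],1),round(r[2],2),j[1]); pc=cv2.minAreaRect(c.astype(np.float32))[0]
        else: print(nm,i,"circ",ctr.round(1),round(d,1),j[1].tolist()); pc=ell(c)[0]
        cc.append(pc)
    if len(cc)==2: print("   tri",[np.round(x,1) for x in tri(C[0],cc[0],C[1],cc[1])])
go("bdisc",W,(None,(516,271)),3); go("brect",W,((324,298),(438,258)),3,True)
go("ydisc",W,(None,(270,250)),3); go("yring",W,((80,292),(187,251)),3)
go("black",K,((100,157),(246,97)),75); go("jar",O,((244,180),(385,125)),50)
go("blue",B,(None,(480,262)),8,True); go("yel",Y,(None,(225,250)),8,True)
E
```

```text
(187, 251) [ 28 149 154]
(270, 250) [ 17  26 155]
(438, 258) [ 18  28 154]
(516, 271) [ 19  32 152]
(246, 97) [10 26 30]
(385, 125) [ 11 196 100]
[179 205 112] [20 36 63] [ 11  34 156]
bdisc 1 circ [649.8 229.5] 38.8 [501, 258, 30, 27, 616]
brect 0 rect [632.  120.5] [55.5 76.6] 80.64 [ 298  271   51   54 1955]
brect 1 rect [631.9 120.5] [54.6 76.3] 80.71 [ 411  230   56   57 2119]
   tri [array([631.3, 121. ,   2.8]), np.float64(0.0)]
ydisc 1 circ [ 618.9 -105.5] 34.3 [255, 236, 29, 27, 520]
yring 0 circ [ 621.8 -214. ] 52.5 [60, 274, 40, 35, 418]
yring 1 circ [ 621.6 -213.9] 52.4 [166, 232, 41, 38, 458]
   tri [array([ 621.1, -213.8,    3.2]), np.float64(0.3)]
black 0 circ [ 427.5 -121. ] 30.3 [84, 144, 33, 28, 734]
black 1 circ [ 428.7 -124.6] 27.3 [231, 82, 30, 30, 708]
   tri [array([ 428.5, -125.3,   66.6]), np.float64(0.2)]
jar 0 circ [455.6  21.4] 36.4 [227, 163, 34, 34, 894]
jar 1 circ [456.4  19.9] 36.1 [368, 108, 36, 35, 994]
   tri [array([456.3,  21.1,  45.9]), np.float64(0.2)]
blue 1 rect [639.1 173.3] [220.4 119.1] 80.69 [ 393  211  167  104 9703]
yel 1 rect [ 618.6 -159. ] [121.6 218.8] 1.83 [  138   204   174    90 12006]
```

The measurements hold up: marks sit at z≈3, the mark spacing is 110 mm, and tray yaws are −9.3° (blue) and +1.8° (yellow). Next I move above the black-capped bottle at (428.5,−125).

{"method": "arm_command", "body": {"steps": [[[1, 0.5, -0.2, 0.8, 0, 0, 0], [1, 0.5, -0.2, 0.8, 0, 0, 0], [1, 0.4, -0.1, 0.8, 0, 0, 0], [1, 0.24, -0.1, 0.8, 0, 0, 0], [1, 0, 0, 0.2, 0, 0, 0], [1, 0, 0, 0, 0, 0, 0]]], "squeeze": 40}}

```text
time_s: 3.32
eef_pos: [429.7, -126.3, 131.6]
ee_rot: [0.0, -0.001, 1.0, -0.0]
force: [-0.5, -0.1, 0.9]
grip_width: 1.0
grip_force: 0.0
```

Run:
```python
from h import *
for i in range(3):
    print(pose()[:3,3].round(2)); im=capture("wrist")
cv2.imwrite("pics/w3.png",im[:,:,::-1]); np.save("w3.npy",pose()); print(pose().round(3))
```

```text
[ 429.71 -126.32  131.56]
[ 430.05 -126.59  132.08]
[ 430.12 -126.72  132.18]
[[-1.00000e+00 -2.00000e-03  2.00000e-03  4.30033e+02]
 [-2.00000e-03  1.00000e+00 -1.00000e-03 -1.26774e+02]
 [-2.00000e-03 -1.00000e-03 -1.00000e+00  1.32128e+02]
 [ 0.00000e+00  0.00000e+00  0.00000e+00  1.00000e+00]]
```

View pics/w3.png

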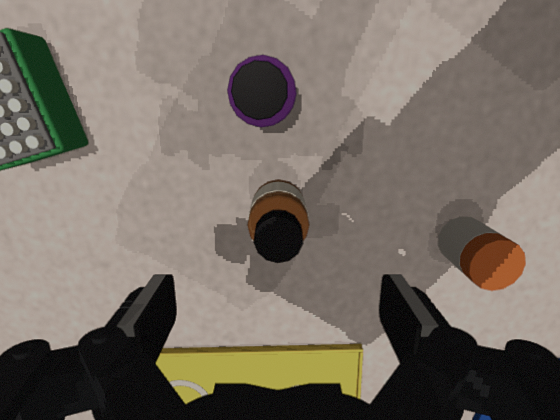

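The bottle is centred between the fingers, with the cap at (278,237). The purple look-alike (262,90) is well clear. I'll go down and grip.

{"method": "arm_command", "body": {"steps": [[[1, 0.03, 0.03, 0.8, 0, 0, 0], [1, 0, 0, 0.8, 0, 0, 0], [1, 0, 0, 0.5, 0, 0, 0], [1, 0, 0, 0, 0, 0, 0], [0.3, 0, 0, 0, 0, 0, 0], [0.3, 0, 0, 0, 0, 0, 0], [0.3, 0, 0, 0, 0, 0, 0], [0.3, 0, 0, 0, 0, 0, 0]]], "squeeze": 40}}

```text
time_s: 4.47
eef_pos: [428.1, -125.5, 26.9]
ee_rot: [0.001, -0.001, 1.0, -0.0]
force: [-1.9, 0.2, 8.4]
grip_width: 0.458
grip_force: 39.4
```

{"method": "arm_command", "body": {"steps": [[[0.3, 0, 0, 0, 0, 0, 0], [0.3, 0, 0, -0.1, 0, 0, 0]]]}}

```text
time_s: 4.72
eef_pos: [427.5, -125.3, 31.3]
ee_rot: [0.0, -0.001, 1.0, -0.0]
force: [-0.3, 0.7, -0.3]
grip_width: 0.459
grip_force: 40.3
```

{"method": "arm_command", "body": {"steps": [[[0.3, 0, 0, -0.5, 0, 0, 0], [0.3, 0, 0, -0.9, 0, 0, 0], [0.3, -0.3, 0.5, -0.6, 0, 0, 0], [0.3, -0.55, 0.9, 0, 0, 0, 0], [0.3, -0.6, 0.95, 0, 0, 0, 0], [0.3, -0.6, 0.95, 0, 0, 0, 0], [0.3, -0.6, 0.95, 0, 0, 0, 0], [0.3, -0.6, 0.95, 0, 0, 0, 0]]]}}

```text
time_s: 5.72
eef_pos: [590.4, 136.7, 131.2]
ee_rot: [0.0, -0.001, 1.0, -0.0]
force: [0.1, -0.1, -0.6]
grip_width: 0.457
grip_force: 40.6
```

{"method": "arm_command", "body": {"steps": [[[0.3, -0.55, 0.9, 0, 0, 0, 0], [0.3, -0.4, 0.65, 0, 0, 0, 0], [0.3, -0.24, 0.34, 0, 0, 0, 0], [0.3, 0, 0, 0, 0, 0, 0], [0.3, 0, 0, 0, 0, 0, 0]]]}}

```text
time_s: 6.35
eef_pos: [648.7, 228.8, 130.8]
ee_rot: [-0.0, -0.0, 1.0, -0.0]
force: [0.6, 0.0, -1.1]
grip_width: 0.46
grip_force: 40.6
```

Run:
```python
from h import *
for i in range(3):
    print(pose()[:3,3].round(2)); im=capture("wrist")
cv2.imwrite("pics/w4.png",im[:,:,::-1]); np.save("w4.npy",pose()); print(pose().round(3))
```

```text
[648.69 228.8  130.8 ]
[648.76 228.63 130.99]
[648.84 228.64 131.09]
[[ -1.     -0.     -0.    648.932]
 [ -0.      1.     -0.    228.692]
 [  0.     -0.     -1.    131.132]
 [  0.      0.      0.      1.   ]]
```

View pics/w4.png

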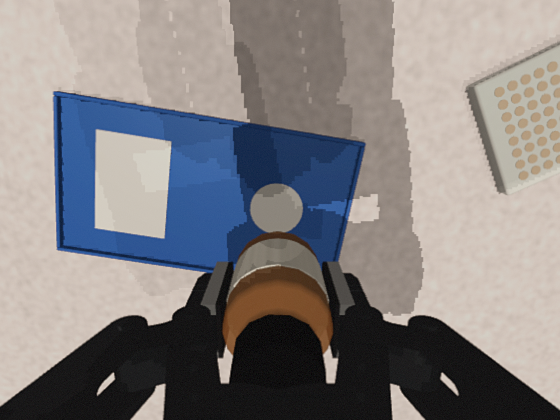

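The bottle is held upright over the blue tray. The disc is clear at (277,208) and the rectangle at (133,183). I'll re-measure the disc and check the bottle's offset in the grip.

Run:
```python
from m import *
im=cv2.imread("pics/w4.png")[:,:,::-1].copy(); c=cam("wrist",np.load("w4.npy")); h=hsv(im)
print(h[208,277],h[236,277],h[225,277])
def meas(m,p,z):
    k,j=near(0,m,p); P=plane(c,k,z); return j[1].tolist(),circ(P),cv2.minAreaRect(P[:,:2].astype(np.float32))
m=rng(h,(0,0,70),(100,90,255)); m[232:]=0
print("disc",meas(m,(277,208),3)); print("rect",meas(m,(133,183),3))
col=im[225:275:2,277].tolist(); print(col)
for r in(233,235): print(plane(c,(277,r),104)[0])
```

```text
[ 20  27 140] [ 11 162  63] [ 19  29 139]
disc ([251, 184, 52, 48, 2006], (array([649.67783852, 229.03300377]), np.float64(38.70288008373067)), ((649.3196411132812, 229.35113525390625), (37.4411506652832, 39.03470230102539), 0.042756710201501846))
rect ([95, 130, 76, 102, 6974], (array([631.03137749, 119.78272745]), np.float64(73.22225302825181)), ((632.1345825195312, 120.3702392578125), (54.156898498535156, 75.96664428710938), 80.848876953125))
[[139, 133, 123], [139, 133, 123], [141, 135, 125], [96, 78, 65], [76, 48, 29], [64, 41, 26], [65, 43, 29], [114, 108, 98], [114, 108, 99], [116, 109, 100], [115, 110, 99], [114, 108, 98], [128, 121, 110], [130, 124, 113], [129, 123, 110], [131, 123, 112], [130, 123, 111], [130, 123, 111], [130, 122, 111], [118, 112, 102], [157, 142, 123], [89, 60, 37], [79, 52, 31], [78, 51, 30], [80, 53, 33]]
[631.33647361 229.7888798  104.        ]
[632.34922574 229.78960677 104.        ]
```

{"method": "arm_command", "body": {"steps": [[[0.3, 0, 0.01, 0.7, 0, 0, 0], [0.3, 0, 0, 0.8, 0, 0, 0], [0.3, 0, 0, 0.4, 0, 0, 0], [0.3, 0, 0, 0.08, 0, 0, 0], [0.3, 0, 0, 0.03, 0, 0, 0], [0.3, 0, 0, 0.01, 0, 0, 0], [0.3, 0, 0, 0, 0, 0, 0]]]}}

```text
time_s: 7.38
eef_pos: [649.4, 230.1, 30.7]
ee_rot: [0.001, -0.001, 1.0, 0.0]
force: [0.1, -0.6, -1.3]
grip_width: 0.461
grip_force: 40.6
```

{"method": "arm_command", "body": {"steps": [[[0.3, 0, 0, 0.015, 0, 0, 0], [0.3, 0, 0, 0, 0, 0, 0], [0.58, 0, 0, 0, 0, 0, 0], [0.58, 0, 0, 0, 0, 0, 0], [0.8, 0, 0, -0.1, 0, 0, 0], [0.9, 0, 0, -0.5, 0, 0, 0], [1, 0, 0, -0.8, 0, 0, 0], [1, 0, 0, -0.8, 0, 0, 0]]]}}

```text
time_s: 8.38
eef_pos: [649.0, 230.0, 140.5]
ee_rot: [-0.0, -0.001, 1.0, -0.0]
force: [-0.1, 0.2, 0.0]
grip_width: 0.997
grip_force: 0.0
```

{"method": "arm_command", "body": {"steps": [[[1, 0.3, -0.3, -0.9, 0, 0, 0], [1, 0.5, -0.8, -0.5, 0, 0, 0], [1, 0.5, -0.8, 0, 0, 0, 0], [1, 0.3, -0.5, 0, 0, 0, 0], [1, 0, 0, 0, 0, 0, 0], [1, 0, 0, 0, 0, 0, 0]]]}}

```text
time_s: 9.12
eef_pos: [569.6, 110.4, 209.3]
ee_rot: [0.0, -0.001, 1.0, 0.0]
force: [0.2, 0.7, 0.1]
grip_width: 1.001
grip_force: 0.0
```

Run:
```python
from m import *
for i in range(2): T=pose(); im=capture("wrist"); print(T[:3,3])
cv2.imwrite("pics/w5.png",im[:,:,::-1]); np.save("w5.npy",T)
```

```text
[569.60484472 110.39652544 209.31312654]
[569.61365266 110.62658154 209.11278773]
```

View pics/w5.png

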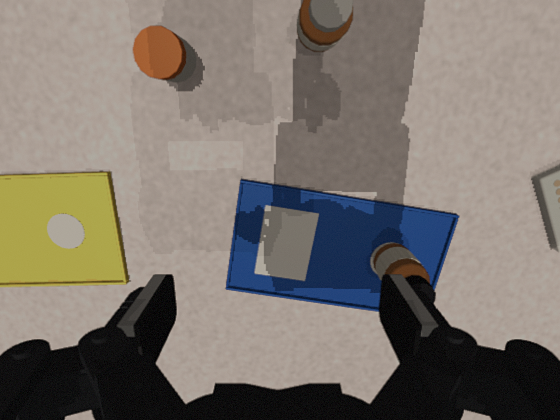

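The bottle stands in the blue tray and covers its disc (around 400,265). The yellow disc is unshaded at (66,231). Now I'll go to the tip box.

{"method": "arm_command", "body": {"steps": [[[1, 0.3, -0.7, 0, 0, 0, 0], [1, 0.4, -1, 0, 0, 0, 0], [1, 0.4, -1, 0, 0, 0, 0], [1, 0.4, -1, 0, 0, 0, 0], [1, 0.4, -1, 0, 0, 0, 0], [1, 0.4, -1, 0, 0, 0, 0], [1, 0.5, -1, 0, 0, 0, 0], [1, 0.5, -0.8, 0, 0, 0, 0]]]}}

```text
time_s: 10.22
eef_pos: [404.3, -266.8, 209.0]
ee_rot: [0.0, -0.001, 1.0, -0.0]
force: [0.8, 0.8, -0.4]
grip_width: 1.002
grip_force: 0.0
```

{"method": "arm_command", "body": {"steps": [[[1, 0.3, -0.5, 0, 0, 0, 0], [1, 0, 0, 0, 0, 0, 0], [1, 0, 0, 0, 0, 0, 0]]]}}

```text
time_s: 10.6
eef_pos: [390.3, -289.7, 208.9]
ee_rot: [-0.0, -0.001, 1.0, 0.0]
force: [-0.1, 0.2, -0.4]
grip_width: 1.002
grip_force: 0.0
```

Run:
```python
from m import *
i5=cv2.imread("pics/w5.png")[:,:,::-1].copy(); h=hsv(i5); c5=cam("wrist",np.load("w5.npy"))
k,j=near(0,rng(h,(0,0,120),(180,80,255)),(66,231)); print("ydisc",circ(plane(c5,k,3)))
for i in range(2): T=pose(); im=capture("wrist"); print(T[:3,3])
cv2.imwrite("pics/w6.png",im[:,:,::-1]); np.save("w6.npy",T)
c=cam("wrist",T); h=hsv(im); m=rng(h,(50,90,15),(95,255,255))
k,j=near(0,m,(277,190)); print(j)
for z in (36,0): print(z,cv2.minAreaRect(plane(c,k,z)[:,:2].astype(np.float32)))
```

```text
ydisc (array([ 618.42867583, -104.1642296 ]), np.float64(37.0325943799916))
[ 390.33185314 -289.67212029  208.93818517]
[ 390.423292   -289.48368048  208.99852771]
(array([266.82496195, 140.81887367]), array([223, 100,  82,  99, 657], dtype=int32))
36 ((353.54254150390625, -298.75506591796875), (74.30024719238281, 52.67192077636719), 15.853775978088379)
0 ((358.29864501953125, -299.9646911621094), (83.17292022705078, 58.961814880371094), 15.853721618652344)
```

View pics/w6.png

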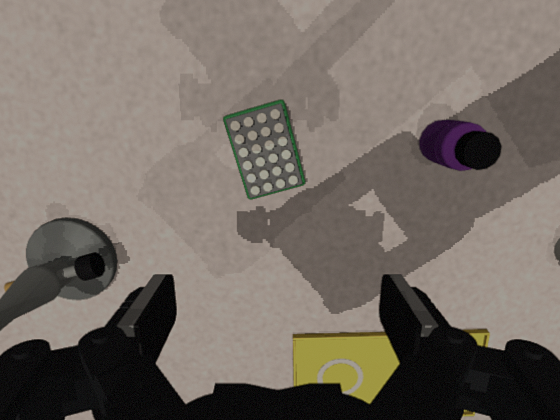

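The re-measured yellow disc is at (618.4,−104.2), which fits the tray. The box is at (265,150): centre (353.6,−298.9), yaw +15.9°, and its 74×53 mm top outline at z 36 matches the stated size. I'll align over it.

{"method": "arm_command", "body": {"steps": [[[1, 0.37, -0.09, 0.6, 0, 0, 0], [1, 0.37, -0.1, 0.8, 0, 0, 0], [1, 0, 0, 0.7, 0, 0, -0.92], [1, 0, 0, 0.4, 0, 0, -0.92], [1, 0, 0, 0, 0, 0, 0], [1, 0, 0, 0, 0, 0, 0]]]}}

```text
time_s: 11.45
eef_pos: [353.4, -299.9, 84.9]
ee_rot: [0.0, -0.137, 0.991, -0.001]
force: [-0.3, -0.7, -0.1]
grip_width: 1.0
grip_force: 0.0
```

Run:
```python
from m import *
P=[];A=[]
for i in range(4):
    T=pose(); im=capture("wrist"); P.append(T[:3,3]); A.append(np.degrees(np.arctan2(T[1,1],T[0,1]))-90)
cv2.imwrite("pics/w7.png",im[:,:,::-1]); np.save("w7.npy",T); print(np.mean(P,0),np.mean(A))
c=cam("wrist",T); h=hsv(im); m=rng(h,(50,90,15),(95,255,255)).astype(np.uint8)
m=cv2.morphologyEx(m,cv2.MORPH_CLOSE,np.ones((25,25)))
k,j=near(0,m>0,(277,230)); print(j)
print(cv2.minAreaRect(plane(c,k,36)[:,:2].astype(np.float32)))
```

```text
[ 353.27217523 -300.03940082   84.97577194] 15.806769638828733
(array([275.93927973, 201.63065327]), array([ 226,  172,  101,  136, 2388], dtype=int32))
((350.2919921875, -300.06134033203125), (79.09698486328125, 52.425567626953125), 15.78034782409668)
```

View pics/w7.png

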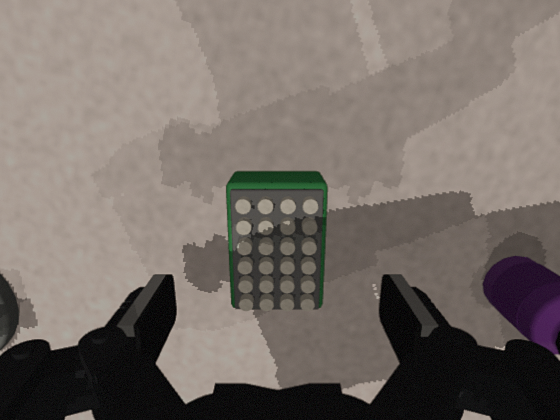

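The box is square between the fingers at (277,240), with yaw matching within 0.1°. I'll descend and grip.

{"method": "arm_command", "body": {"steps": [[[1, 0, 0.01, 0.6, 0, 0, 0], [1, 0, 0, 0.6, 0, 0, 0], [1, 0, 0, 0.1, 0, 0, 0], [1, 0, 0, 0, 0, 0, 0], [0.45, 0, 0, 0, 0, 0, 0], [0.45, 0, 0, 0, 0, 0, 0], [0.45, 0, 0, 0, 0, 0, 0], [0.45, 0, 0, 0, 0, 0, 0]]], "squeeze": 40}}

```text
time_s: 12.65
eef_pos: [353.0, -299.9, 20.1]
ee_rot: [0.0, -0.138, 0.99, -0.001]
force: [-0.2, 0.5, 6.5]
grip_width: 0.627
grip_force: 42.7
```

{"method": "arm_command", "body": {"steps": [[[0.45, 0, 0, -0.3, 0, 0, 0], [0.45, 0, 0, -0.8, 0, 0, 0], [0.45, 0, 0, -0.8, 0, 0, 0], [0.45, 0, 0, -0.3, 0, 0, 0.4], [0.45, 0, 0, 0, 0, 0, 0.9], [0.45, 0, 0, 0, 0, 0, 0.9], [0.45, 0, 0, 0, 0, 0, 0.73], [0.45, 0, 0, 0, 0, 0, 0]]]}}

```text
time_s: 13.65
eef_pos: [352.6, -299.3, 129.8]
ee_rot: [0.0, 0.081, 0.997, -0.0]
force: [-0.5, 0.3, -2.0]
grip_width: 0.625
grip_force: 42.8
```

Run:
```python
from m import *
T=pose(); A=np.degrees(np.arctan2(T[1,1],T[0,1]))-90; print(T[:3,3],A)
d=np.array([632.1,120.4,T[2,3]])-T[:3,3]; print("tool shift/50",(T[:3,:3].T@d/50).round(3))
```

```text
[ 352.56835559 -299.30063661  129.83232048] -9.242453280972953
tool shift/50 [-4.170e+00  9.183e+00 -2.000e-03]
```

{"method": "arm_command", "body": {"steps": [[[0.45, -0.23, 0.5, 0, 0, 0, 0], [0.45, -0.41, 0.9, 0, 0, 0, 0], [0.45, -0.45, 1, 0, 0, 0, 0], [0.45, -0.45, 1, 0, 0, 0, 0], [0.45, -0.45, 1, 0, 0, 0, 0], [0.45, -0.45, 1, 0, 0, 0, 0], [0.45, -0.45, 1, 0, 0, 0, 0], [0.45, -0.45, 1, 0, 0, 0, 0]]]}}

```text
time_s: 14.65
eef_pos: [578.0, 40.5, 129.7]
ee_rot: [0.0, 0.08, 0.997, -0.0]
force: [-0.0, -1.1, -0.8]
grip_width: 0.627
grip_force: 42.8
```

{"method": "arm_command", "body": {"steps": [[[0.45, -0.45, 1, 0, 0, 0, 0], [0.45, -0.3, 0.6, 0, 0, 0, 0], [0.45, -0.08, 0.18, 0, 0, 0, 0], [0.45, 0, 0, 0, 0, 0, 0], [0.45, 0, 0, 0, 0, 0, 0]]]}}

```text
time_s: 15.28
eef_pos: [632.1, 118.8, 129.3]
ee_rot: [-0.0, 0.081, 0.997, -0.0]
force: [0.8, 0.5, -0.9]
grip_width: 0.625
grip_force: 42.8
```

Run:
```python
from m import *
P=[];A=[]
for i in range(4):
    T=pose(); im=capture("wrist"); P.append(T[:3,3]); A.append(np.degrees(np.arctan2(T[1,1],T[0,1]))-90)
cv2.imwrite("pics/w8.png",im[:,:,::-1]); np.save("w8.npy",T); print(np.mean(P,0),np.mean(A),A)
```

```text
[632.2349243  118.93877923 129.30663982] -9.339447569970496 [np.float64(-9.328871508983966), np.float64(-9.340922743686832), np.float64(-9.34601393254411), np.float64(-9.341982094667074)]
```

View pics/w8.png

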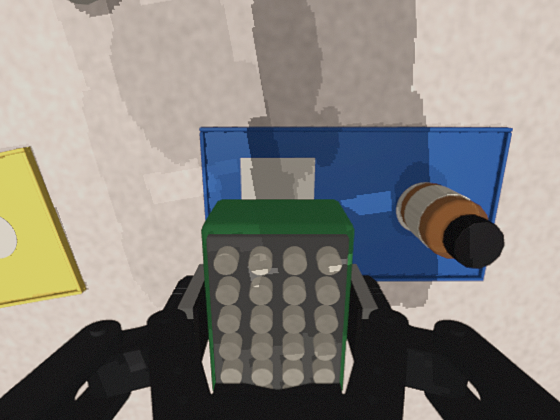

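The rectangle's near edge is at row 158 (columns 241–315). The held box's near wall runs from about row 200 (bottom) to 232 (top). The bottle is upright at (440,225). I'll compare the edges numerically.

Run:
```python
from m import *
im=cv2.imread("pics/w8.png")[:,:,::-1].copy(); T=np.load("w8.npy"); c=cam("wrist",T)
print([im[r,277].tolist() for r in range(152,166,1)]); print([(r,im[r,277].tolist()) for r in range(194,242,2)])
print([(x,im[185,x].tolist()) for x in list(range(236,246))+list(range(310,320))]); print([(x,im[205,x].tolist()) for x in list(range(196,214,2))+list(range(340,362,2))])
Ti=np.linalg.inv(T)
def tool(px,z): return (Ti@np.r_[plane(c,px,z)[0],1])[:3].round(1)
print("rect near",tool((277,158),3),"L",tool((241,185),3),"R",tool((315,185),3))
print("box bottom",tool((277,200),109.3),"top",tool((277,234),145.3), "bl",tool((207,205),109.3),tool((351,205),109.3))
```

```text
[[24, 43, 80], [28, 47, 82], [24, 46, 81], [20, 41, 79], [18, 41, 80], [34, 48, 79], [116, 110, 102], [121, 115, 107], [118, 112, 105], [118, 112, 105], [117, 111, 103], [117, 112, 104], [118, 113, 105], [116, 111, 103]]
[(194, [118, 113, 105]), (196, [117, 112, 104]), (198, [121, 112, 106]), (200, [25, 68, 33]), (202, [33, 73, 40]), (204, [33, 73, 40]), (206, [30, 72, 39]), (208, [31, 71, 38]), (210, [29, 72, 39]), (212, [33, 75, 42]), (214, [33, 72, 39]), (216, [28, 72, 37]), (218, [34, 75, 42]), (220, [33, 73, 41]), (222, [31, 73, 39]), (224, [34, 78, 42]), (226, [34, 81, 43]), (228, [37, 81, 45]), (230, [36, 81, 45]), (232, [34, 84, 44]), (234, [53, 59, 51]), (236, [61, 59, 57]), (238, [62, 61, 58]), (240, [63, 63, 61])]
[(236, [50, 85, 142]), (237, [51, 88, 144]), (238, [49, 85, 143]), (239, [46, 84, 141]), (240, [69, 96, 145]), (241, [145, 146, 158]), (242, [199, 190, 176]), (243, [196, 188, 176]), (244, [193, 187, 175]), (245, [194, 187, 177]), (310, [162, 156, 145]), (311, [163, 156, 146]), (312, [165, 157, 146]), (313, [156, 150, 142]), (314, [99, 106, 125]), (315, [37, 65, 113]), (316, [35, 65, 115]), (317, [39, 67, 116]), (318, [37, 65, 114]), (319, [42, 69, 117])]
[(196, [204, 192, 182]), (198, [208, 195, 186]), (200, [210, 197, 187]), (202, [212, 198, 187]), (204, [102, 115, 153]), (206, [52, 93, 156]), (208, [20, 39, 71]), (210, [58, 99, 161]), (212, [57, 97, 161]), (340, [34, 72, 64]), (342, [44, 75, 132]), (344, [61, 104, 168]), (346, [57, 102, 168]), (348, [60, 103, 169]), (350, [58, 102, 167]), (352, [57, 101, 166]), (354, [60, 101, 167]), (356, [56, 100, 166]), (358, [58, 101, 166]), (360, [57, 101, 165])]
rect near [ 38.2   1.  126.3] L [ 18.2 -25.8 126.3] R [ 18.2  29.2 126.3]
box bottom [35.9  1.  20. ] top [ 33.8   1.  -16. ] bl [ 33.6 -29.9  20. ] [33.7 33.6 20. ]
```

Run:
```python
from m import *
im=cv2.imread("pics/w8.png")[:,:,::-1].copy(); T=np.load("w8.npy"); c=cam("wrist",T); Ti=np.linalg.inv(T)
def tool(px,z): return (Ti@np.r_[plane(c,px,z)[0],1])[:3].round(1)
for r in(222.5,223.5,225): print(r,tool((277,r),145.3))
m=rng(hsv(im),(50,90,15),(85,255,255))
for r in (202,206,210,214,218,222,226,230): x=np.where(m[r,150:400])[0]+150; print(r,x.min(),x.max(),tool((x.min()-.5,r),109)[1],tool((x.max()+.5,r),109)[1],"z145",tool((x.min()-.5,r),145.3)[1],tool((x.max()+.5,r),145.3)[1])
print([np.round(im[r,260:290].mean(0)).tolist() for r in range(216,236)])
print(tool((277,199.2),109.3))
# earlier: w7 near edges before grasp (box on table) 
im=cv2.imread("pics/w7.png")[:,:,::-1].copy(); T=np.load("w7.npy"); c=cam("wrist",T); Ti=np.linalg.inv(T)
print([(r,np.round(im[r,265:290].mean(0)).tolist()) for r in range(167,194)])
for r,z in((171,0),(183,36),(190,36)): print(r,z,tool((277,r),z))
```

```text
222.5 [ 38.   1. -16.]
223.5 [ 37.6   1.  -16. ]
225 [ 37.1   1.  -16. ]
202 217 338 -25.7 28.1 z145 -19.2 21.5
206 215 340 -26.6 29.0 z145 -19.9 22.2
210 212 343 -28.1 30.5 z145 -21.0 23.3
214 209 345 -29.5 31.5 z145 -22.1 24.0
218 207 348 -30.5 32.9 z145 -22.8 25.1
222 205 350 -31.5 33.9 z145 -23.6 25.9
226 203 352 -32.5 35.0 z145 -24.4 26.7
230 202 353 -33.1 35.5 z145 -24.8 27.1
[[32.0, 73.0, 40.0], [32.0, 73.0, 40.0], [32.0, 74.0, 41.0], [32.0, 73.0, 40.0], [32.0, 73.0, 40.0], [32.0, 73.0, 40.0], [32.0, 74.0, 40.0], [33.0, 76.0, 41.0], [34.0, 78.0, 42.0], [35.0, 80.0, 44.0], [35.0, 81.0, 44.0], [36.0, 81.0, 44.0], [36.0, 81.0, 45.0], [36.0, 82.0, 45.0], [37.0, 82.0, 46.0], [36.0, 82.0, 45.0], [35.0, 83.0, 45.0], [36.0, 83.0, 45.0], [54.0, 59.0, 51.0], [57.0, 54.0, 54.0]]
[36.3  1.  20. ]
[(167, [140.0, 129.0, 121.0]), (168, [141.0, 129.0, 121.0]), (169, [143.0, 131.0, 123.0]), (170, [123.0, 117.0, 106.0]), (171, [57.0, 70.0, 51.0]), (172, [19.0, 54.0, 25.0]), (173, [20.0, 56.0, 27.0]), (174, [22.0, 57.0, 29.0]), (175, [23.0, 58.0, 30.0]), (176, [23.0, 59.0, 30.0]), (177, [23.0, 59.0, 31.0]), (178, [23.0, 59.0, 30.0]), (179, [23.0, 58.0, 30.0]), (180, [23.0, 59.0, 30.0]), (181, [24.0, 60.0, 31.0]), (182, [29.0, 71.0, 37.0]), (183, [36.0, 87.0, 46.0]), (184, [41.0, 95.0, 51.0]), (185, [44.0, 100.0, 54.0]), (186, [46.0, 103.0, 57.0]), (187, [48.0, 107.0, 59.0]), (188, [44.0, 93.0, 53.0]), (189, [45.0, 53.0, 43.0]), (190, [69.0, 64.0, 64.0]), (191, [79.0, 76.0, 74.0]), (192, [83.0, 81.0, 77.0]), (193, [84.0, 82.0, 78.0])]
171 0 [36.5  1.  84.9]
183 36 [37.1  1.  48.9]
190 36 [33.4  1.  48.9]
```

The box and rectangle agree within about 0.2 mm laterally, and the box sits about 1.2 mm far along tool x. I'll correct that while lowering.

{"method": "arm_command", "body": {"steps": [[[0.45, 0.025, 0, 0.7, 0, 0, 0], [0.45, 0, 0, 0.8, 0, 0, 0], [0.45, 0, 0, 0.45, 0, 0, 0], [0.45, 0, 0, 0.12, 0, 0, 0], [0.45, 0, 0, 0.04, 0, 0, 0], [0.45, 0, 0, 0, 0, 0, 0], [0.45, 0, 0, 0, 0, 0, 0]]]}}

```text
time_s: 16.35
eef_pos: [631.7, 120.1, 24.4]
ee_rot: [0.001, 0.081, 0.997, 0.0]
force: [0.1, -0.7, -1.2]
grip_width: 0.62
grip_force: 42.8
```

{"method": "arm_command", "body": {"steps": [[[0.45, 0, 0, 0.02, 0, 0, 0], [0.45, 0, 0, 0.005, 0, 0, 0], [0.45, 0, 0, 0, 0, 0, 0]]]}}

```text
time_s: 16.73
eef_pos: [631.6, 120.1, 23.1]
ee_rot: [0.0, 0.081, 0.997, -0.0]
force: [-3.3, 0.1, 5.0]
grip_width: 0.622
grip_force: 43.8
```

{"method": "arm_command", "body": {"steps": [[[0.75, 0, 0, 0, 0, 0, 0], [0.75, 0, 0, 0, 0, 0, 0], [0.75, 0, 0, -0.2, 0, 0, 0], [0.8, 0, 0, -0.8, 0, 0, 0], [1, 0, 0, -1, 0, 0, -0.54], [1, 0, 0, -1, 0, 0, -0.54], [1, 0.7, 0.3, -0.8, 0, 0, 0], [1, 0.8, 0.3, -0.8, 0, 0, 0]]]}}

```text
time_s: 17.73
eef_pos: [555.3, 150.3, 254.1]
ee_rot: [0.0, 0.0, 1.0, 0.0]
force: [1.3, 1.2, 1.0]
grip_width: 0.996
grip_force: 0.0
```

{"method": "arm_command", "body": {"steps": [[[1, 0.8, 0.3, -0.4, 0, 0, 0], [1, 0.5, 0.1, 0, 0, 0, 0], [1, 0, 0, 0, 0, 0, 0], [1, 0, 0, 0, 0, 0, 0]]]}}

```text
time_s: 18.23
eef_pos: [491.9, 169.9, 272.5]
ee_rot: [0.0, 0.0, 1.0, -0.0]
force: [-0.1, 0.5, -0.9]
grip_width: 1.001
grip_force: 0.0
```

Run:
```python
from m import *
for i in range(3): T=pose(); im=capture("wrist")
cv2.imwrite("pics/w9.png",im[:,:,::-1]); np.save("w9.npy",T); print(T.round(3))
```

```text
[[-1.00000e+00  1.00000e-03 -0.00000e+00  4.91955e+02]
 [ 1.00000e-03  1.00000e+00 -0.00000e+00  1.69825e+02]
 [ 0.00000e+00 -0.00000e+00 -1.00000e+00  2.72043e+02]
 [ 0.00000e+00  0.00000e+00  0.00000e+00  1.00000e+00]]
```

View pics/w9.png

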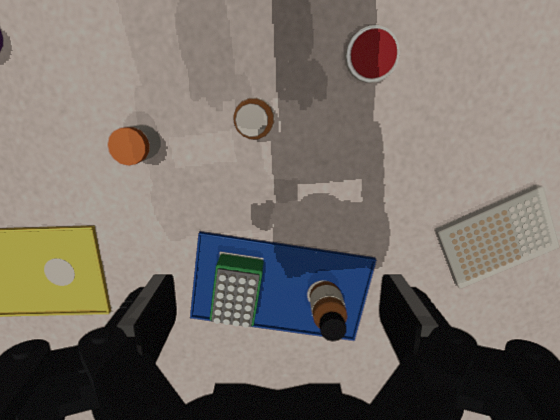

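Both items stand in the blue tray: the box at (240,290) and the bottle at (328,310). The microplate and white-capped bottle haven't moved. I'll check for white mark showing around them, and measure the dish (372,54) and jar (128,146).

Run:
```python
from m import *
im=cv2.imread("pics/w9.png")[:,:,::-1].copy(); T=np.load("w9.npy"); c=cam("wrist",T); h=hsv(im)
for r in range(248,258): print(r,im[r,[225,235,245,255]].tolist())
g=rng(h,(50,90,15),(85,255,255))
k,j=near(0,g,(240,264)); print("green",j[1])
# near top corners of near wall: bottom edge at z=3
Ti=None
yaw=np.radians(-9.3); Rb=np.array([[np.cos(yaw),np.sin(yaw)],[-np.sin(yaw),np.cos(yaw)]])
for u in (225,235,245,255):
    col=[r for r in range(240,280) if g[r,u]]; p=plane(c,(u,col[0]-.5),3)[0]; print(u,col[0],"tray frame rel rect",(Rb@(p[:2]-[632.1,120.4])).round(1))
def lohi(r,lo,hi): x=[u for u in range(lo,hi) if g[r,u]]; return min(x),max(x)
for r in(258,262,264): a,b=lohi(r,205,270); print(r,a,b,(Rb@(plane(c,(a-.5,r),3)[0][:2]-[632.1,120.4])).round(1),(Rb@(plane(c,(b+.5,r),36)[0][:2]-[632.1,120.4])).round(1))
# bottle base
print([(r,im[r,322].tolist()) for r in range(276,292)]); print([(u,im[290,u].tolist()) for u in list(range(302,312))+list(range(336,348))])
# dish & jar
m=rng(h,(0,120,30),(4,255,255))|rng(h,(170,120,30),(180,255,255)); m=cv2.morphologyEx(m.astype(np.uint8),cv2.MORPH_CLOSE,np.ones((5,5)))>0
k,j=near(0,m,(372,54)); print("dish red",j[1],circ(plane(c,k,16)))
k,j=near(0,rng(h,(4,150,60),(14,255,255)),(128,146)); print("jar",circ(plane(c,k,50)))
```

```text
248 [[30, 60, 106], [31, 60, 108], [30, 60, 108], [36, 68, 120]]
249 [[31, 58, 105], [31, 59, 106], [30, 60, 106], [38, 70, 121]]
250 [[26, 55, 106], [31, 60, 106], [29, 57, 105], [34, 61, 109]]
251 [[35, 58, 105], [26, 56, 105], [27, 57, 104], [31, 60, 106]]
252 [[104, 106, 113], [18, 51, 102], [32, 59, 106], [24, 55, 103]]
253 [[129, 128, 114], [61, 71, 104], [22, 54, 104], [31, 61, 106]]
254 [[59, 70, 51], [155, 144, 133], [37, 60, 106], [26, 56, 104]]
255 [[22, 52, 28], [81, 90, 71], [105, 106, 114], [22, 52, 104]]
256 [[19, 51, 23], [25, 54, 26], [131, 130, 116], [57, 69, 101]]
257 [[22, 53, 26], [16, 53, 21], [62, 75, 56], [154, 144, 133]]
green [209 254  54  72 862]
225 255 tray frame rel rect [-34.9 -19.6]
235 256 tray frame rel rect [-35.6  -7.3]
245 258 tray frame rel rect [-34.9   5.3]
255 259 tray frame rel rect [-35.6  17.7]
258 219 250 [-28.9 -27. ] [-50.8  12.3]
262 218 262 [-23.3 -27.6] [-48.1  26.5]
264 217 262 [-20.4 -28.5] [-45.6  26.9]
[(276, [28, 57, 104]), (277, [29, 56, 105]), (278, [23, 55, 103]), (279, [37, 61, 107]), (280, [95, 103, 120]), (281, [96, 88, 80]
[... 173 characters left out ...]
90, [96, 90, 81]), (291, [97, 91, 81])]
[(302, [33, 64, 118]), (303, [37, 67, 120]), (304, [34, 64, 116]), (305, [28, 60, 110]), (306, [27, 56, 109]), (307, [53, 68, 104]), (308, [110, 106, 103]), (309, [143, 135, 123]), (310, [116, 108, 96]), (311, [54, 36, 25]), (336, [88, 84, 74]), (337, [87, 82, 72]), (338, [78, 70, 60]), (339, [56, 46, 44]), (340, [28, 38, 63]), (341, [22, 51, 98]), (342, [31, 65, 119]), (343, [36, 67, 120]), (344, [35, 66, 119]), (345, [34, 65, 118]), (346, [37, 68, 120]), (347, [36, 65, 118])]
dish red [ 351   29   46   49 1773] (array([367.82435663, 268.43294685]), np.float64(45.27992479718815))
jar (array([456.1606453 ,  23.48217506]), np.float64(37.86432308777723))
```

The box is within about 1.5 mm of its mark and square, and the bottle is within about 2 mm, so both can stay. Next is the jar at (456.5,20.9).

{"method": "arm_command", "body": {"steps": [[[1, 0.2, -0.8, 0.6, 0, 0, 0], [1, 0.2, -0.9, 0.8, 0, 0, 0], [1, 0.2, -0.8, 0.9, 0, 0, 0], [1, 0.1, -0.48, 0.7, 0, 0, 0], [1, 0, 0, 0.4, 0, 0, 0], [1, 0, 0, 0.2, 0, 0, 0], [1, 0, 0, 0, 0, 0, 0], [1, 0, 0, 0, 0, 0, 0]]]}}

```text
time_s: 19.38
eef_pos: [456.8, 21.3, 93.0]
ee_rot: [0.001, -0.0, 1.0, -0.0]
force: [-0.3, 0.6, 0.3]
grip_width: 1.001
grip_force: 0.0
```

Run:
```python
from m import *
for i in range(3): T=pose(); im=capture("wrist")
cv2.imwrite("pics/w10.png",im[:,:,::-1]); np.save("w10.npy",T); print(T.round(3))
h=hsv(im); c=cam("wrist",T); m=rng(h,(4,150,40),(14,255,255)); k,j=near(0,m,(277,235)); print(j,circ(plane(c,k,50)))
m[:j[1][1]+j[1][3]//2]=0; k,j=near(0,m,(277,240)); print("lower half",circ(plane(c,k,50)))
```

```text
[[-1.0000e+00 -0.0000e+00  1.0000e-03  4.5669e+02]
 [-0.0000e+00  1.0000e+00 -0.0000e+00  2.1291e+01]
 [-1.0000e-03 -0.0000e+00 -1.0000e+00  9.2967e+01]
 [ 0.0000e+00  0.0000e+00  0.0000e+00  1.0000e+00]]
(array([274.03205791, 248.44544984]), array([ 239,  213,   70,   72, 3868], dtype=int32)) (array([454.52257962,  20.81303382]), np.float64(38.26480689604626))
lower half (array([461.52277554,  20.78361271]), np.float64(28.9444086143864))
```

{"method": "arm_command", "body": {"steps": [[[1, 0, -0.01, 0.6, 0, 0, 0], [1, 0, 0, 0.6, 0, 0, 0], [1, 0, 0, 0.2, 0, 0, 0], [1, 0, 0, 0, 0, 0, 0], [0.25, 0, 0, 0, 0, 0, 0], [0.25, 0, 0, 0, 0, 0, 0], [0.25, 0, 0, 0, 0, 0, 0], [0.25, 0, 0, 0, 0, 0, 0]]], "squeeze": 40}}

```text
time_s: 20.52
eef_pos: [456.6, 20.6, 23.0]
ee_rot: [0.0, 0.0, 1.0, -0.0]
force: [-1.1, -0.9, 5.0]
grip_width: 0.434
grip_force: 39.5
```

{"method": "arm_command", "body": {"steps": [[[0.25, 0, 0, 0, 0, 0, 0], [0.25, 0, 0, -0.4, 0, 0, 0], [0.25, 0, 0, -0.9, 0, 0, 0], [0.25, -0.5, -0.4, -0.7, 0, 0, 0], [0.25, -0.9, -0.7, 0, 0, 0, 0], [0.25, -0.9, -0.7, 0, 0, 0, 0], [0.25, -0.6, -0.5, 0, 0, 0, 0], [0.25, -0.33, -0.2, 0, 0, 0, 0]]]}}

```text
time_s: 21.52
eef_pos: [618.6, -105.9, 121.9]
ee_rot: [-0.0, 0.001, 1.0, -0.0]
force: [-0.5, 0.5, -0.6]
grip_width: 0.436
grip_force: 40.3
```

{"method": "arm_command", "body": {"steps": [[[0.25, 0, 0, 0, 0, 0, 0], [0.25, 0, 0, 0, 0, 0, 0]]]}}

```text
time_s: 21.78
eef_pos: [617.1, -103.8, 122.2]
ee_rot: [-0.0, -0.0, 1.0, 0.0]
force: [-0.3, 0.4, -0.6]
grip_width: 0.438
grip_force: 40.3
```

Run:
```python
from m import *
for i in range(3): T=pose(); im=capture("wrist")
cv2.imwrite("pics/w11.png",im[:,:,::-1]); np.save("w11.npy",T); print(T.round(3))
h=hsv(im); c=cam("wrist",T); Ti=np.linalg.inv(T)
px=cv2.projectPoints(np.array([[618.4,-104.2,3.]]),cv2.Rodrigues(c[2].T)[0],-c[2].T@c[3],c[0],c[1])[0].ravel(); print(px)
m=rng(h,(0,0,90),(180,80,255))
for r in range(150,330,8): x=np.where(m[r,200:360])[0]+200; print(r,(x.min(),x.max(),len(x)) if len(x) else None, im[r,277].tolist())
```

```text
[[  -1.      -0.      -0.     617.206]
 [  -0.       1.       0.    -103.761]
 [   0.       0.      -1.     122.5  ]
 [   0.       0.       0.       1.   ]]
[274.89348675 212.42491922]
150 (np.int64(353), np.int64(359), 7) [176, 153, 72]
158 (np.int64(353), np.int64(359), 7) [175, 152, 72]
166 (np.int64(352), np.int64(359), 8) [175, 152, 72]
174 (np.int64(352), np.int64(359), 8) [173, 150, 69]
182 (np.int64(352), np.int64(359), 8) [174, 150, 70]
190 (np.int64(263), np.int64(359), 31) [156, 149, 140]
198 (np.int64(254), np.int64(359), 51) [155, 149, 138]
206 (np.int64(251), np.int64(359), 58) [113, 108, 99]
214 (np.int64(250), np.int64(359), 60) [112, 106, 98]
222 (np.int64(252), np.int64(359), 55) [113, 109, 100]
230 (np.int64(258), np.int64(359), 44) [112, 108, 98]
238 (np.int64(350), np.int64(359), 10) [79, 75, 68]
246 (np.int64(350), np.int64(359), 10) [80, 76, 70]
254 (np.int64(312), np.int64(359), 12) [76, 72, 67]
262 (np.int64(349), np.int64(359), 11) [78, 73, 67]
270 (np.int64(272), np.int64(359), 12) [86, 83, 78]
278 (np.int64(356), np.int64(359), 4) [72, 37, 17]
286 (np.int64(359), np.int64(359), 1) [73, 34, 15]
294 None [84, 44, 21]
302 None [81, 40, 13]
310 None [82, 42, 18]
318 None [81, 40, 15]
326 None [82, 41, 19]
```

View pics/w11.png

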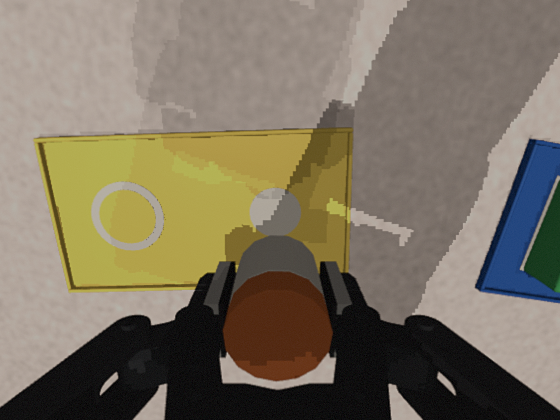

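The jar is upright in the grip. The solid disc centre is at (275,212), matching the predicted projection (274.9,212.4). I'll lower it with the small correction and check the pose before release.

{"method": "arm_command", "body": {"steps": [[[0.25, -0.02, -0.01, 0.6, 0, 0, 0], [0.25, 0, 0, 0.7, 0, 0, 0], [0.25, 0, 0, 0.45, 0, 0, 0], [0.25, 0, 0, 0.12, 0, 0, 0], [0.25, 0, 0, 0.03, 0, 0, 0], [0.25, 0, 0, 0, 0, 0, 0], [0.25, 0, 0, 0, 0, 0, 0]]]}}

```text
time_s: 22.8
eef_pos: [619.1, -105.0, 28.1]
ee_rot: [0.001, 0.0, 1.0, -0.0]
force: [0.5, -0.2, -1.0]
grip_width: 0.433
grip_force: 40.3
```

{"method": "arm_command", "body": {"steps": [[[0.25, 0.01, 0.016, 0.03, 0, 0, 0], [0.25, 0, 0, 0.012, 0, 0, 0], [0.25, 0, 0, 0, 0, 0, 0]]]}}

```text
time_s: 23.18
eef_pos: [618.4, -104.1, 26.0]
ee_rot: [0.0, 0.0, 1.0, -0.0]
force: [-1.7, 0.8, 5.9]
grip_width: 0.439
grip_force: 41.0
```

{"method": "arm_command", "body": {"steps": [[[0.58, 0, 0, 0, 0, 0, 0], [0.58, 0, 0, 0, 0, 0, 0], [0.7, 0, 0, -0.2, 0, 0, 0], [0.9, 0, 0, -0.8, 0, 0, 0], [1, 0, 0, -1, 0, 0, 0], [1, 0.3, 0.4, -0.8, 0, 0, 0], [1, 0.5, 0.9, -0.5, 0, 0, 0], [1, 0.55, 0.95, 0, 0, 0, 0]]]}}

```text
time_s: 24.18
eef_pos: [550.8, 9.3, 192.9]
ee_rot: [0.002, 0.001, 1.0, -0.0]
force: [1.0, 0.4, -0.5]
grip_width: 1.001
grip_force: 0.0
```

{"method": "arm_command", "body": {"steps": [[[1, 0.55, 0.95, 0, 0, 0, 0], [1, 0.55, 0.95, 0, 0, 0, 0], [1, 0.55, 0.95, 0, 0, 0, 0], [1, 0.55, 0.95, 0, 0, 0, 0], [1, 0.5, 0.9, 0, 0, 0, 0], [1, 0.3, 0.5, 0, 0, 0, 0], [1, 0, 0, 0, 0, 0, 0], [1, 0, 0, 0, 0, 0, 0]]]}}

```text
time_s: 25.18
eef_pos: [401.2, 268.1, 190.6]
ee_rot: [0.0, 0.0, 1.0, 0.0]
force: [0.5, -0.4, -0.9]
grip_width: 1.002
grip_force: 0.0
```

Run:
```python
from m import *
for i in range(3): T=pose(); im=capture("wrist")
cv2.imwrite("pics/w12.png",im[:,:,::-1]); np.save("w12.npy",T); print(T.round(3))
h=hsv(im); c=cam("wrist",T)
m=rng(h,(0,110,25),(5,255,255))|rng(h,(168,110,25),(180,255,255)); m=cv2.morphologyEx(m.astype(np.uint8),cv2.MORPH_CLOSE,np.ones((5,5)))>0
k,j=near(0,m,(277,170)); print("red",j,[circ(plane(c,k,z)) for z in (18,14,8)]); e1=ell(k)[0]
c9=cam("wrist",np.load("w9.npy")); i9=cv2.imread("pics/w9.png")[:,:,::-1].copy(); h9=hsv(i9)
m9=rng(h9,(0,110,25),(5,255,255))|rng(h9,(168,110,25),(180,255,255)); m9=cv2.morphologyEx(m9.astype(np.uint8),cv2.MORPH_CLOSE,np.ones((5,5)))>0
k9,_=near(0,m9,(372,54)); print(tri(c,e1,c9,ell(k9)[0]))
```

```text
[[-1.00000e+00  2.00000e-03  0.00000e+00  4.01379e+02]
 [ 2.00000e-03  1.00000e+00 -0.00000e+00  2.67754e+02]
 [-0.00000e+00 -0.00000e+00 -1.00000e+00  1.90345e+02]
 [ 0.00000e+00  0.00000e+00  0.00000e+00  1.00000e+00]]
red (array([275.96522514, 154.83325903]), array([ 250,  128,   53,   54, 2243], dtype=int32)) [(array([368.13772163, 267.99079946]), np.float64(44.88741557616763)), (array([368.71615725, 267.97781685]), np.float64(45.4843326196522)), (array([369.58381068, 267.95834294]), np.float64(46.379708184893126))]
(array([367.65816613, 267.99005407,  17.67198512]), np.float64(0.02657305713827402))
```

View pics/w12.png

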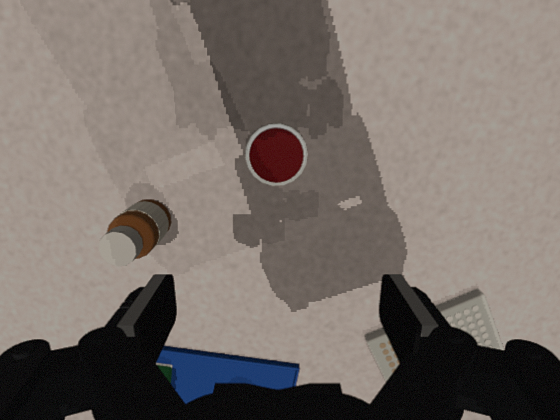

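The dish is centred at (277,155), with its top at z 17.7 (368,268). Before the low grasp I'll check from earlier pictures how far the fingertips reach at this opening.

Run:
```python
from m import *
c=get_calibration("wrist"); M=np.linalg.inv(np.array(c["T_tool_cam"])); K=np.array(c["intrinsics"]);D=np.array(c["D"])
pr=lambda P: cv2.projectPoints(np.array(P,float),cv2.Rodrigues(M[:3,:3])[0],M[:3,3],K,D)[0].reshape(-1,2).round(0).astype(int).tolist()
for nm,y in(("bottle",20),("box",27),("open",42.5)):
    print(nm,[(z,pr([[11,-y,z]])[0],pr([[11,y,z]])[0]) for z in(-6,-2,2,6,10,14)])
for n in("w4","w8","w12"):
    im=cv2.imread(f"pics/{n}.png"); cv2.imwrite(f"pics/c_{n}.png",im[235:325,130:430])
cv2.imwrite("pics/cmp.png",cv2.resize(np.vstack([cv2.imread(f"pics/c_{n}.png") for n in("w4","w8")]),None,fx=2.6,fy=2.6))
```

```text
bottle [(-6, [223, 279], [326, 279]), (-2, [224, 274], [324, 274]), (2, [226, 270], [323, 270]), (6, [227, 265], [322, 265]), (10, [228, 261], [321, 261]), (14, [229, 257], [320, 257])]
box [(-6, [205, 279], [344, 279]), (-2, [207, 274], [342, 274]), (2, [209, 270], [340, 270]), (6, [210, 265], [338, 265]), (10, [212, 261], [337, 261]), (14, [214, 257], [335, 257])]
open [(-6, [165, 279], [383, 279]), (-2, [168, 274], [380, 274]), (2, [171, 270], [378, 270]), (6, [174, 265], [375, 265]), (10, [176, 261], [373, 261]), (14, [179, 257], [370, 257])]
```

View pics/cmp.png

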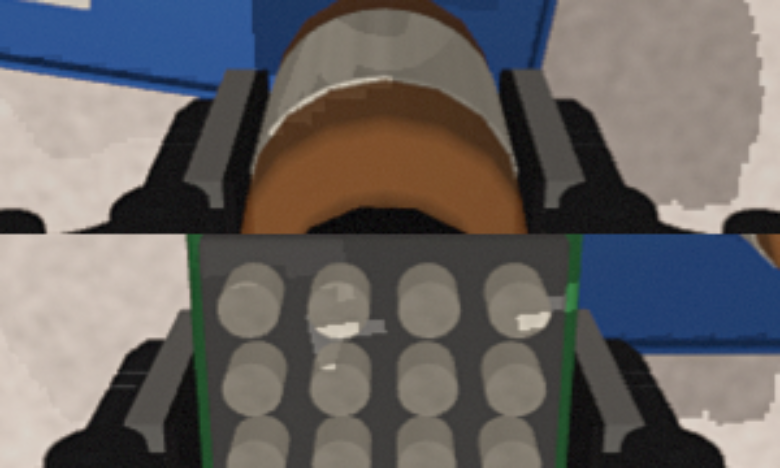

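At the 54 mm opening the pad tips are about 7 mm ahead of the TCP (9 mm on the bottle), so TCP z≈10.5 puts them near z 3.5. I'll go down to the dish.

{"method": "arm_command", "body": {"steps": [[[1, 0.3, 0, 0.7, 0, 0, 0], [1, 0.3, 0, 0.9, 0, 0, 0], [1, 0.07, 0, 0.8, 0, 0, 0], [1, 0, 0, 0.5, 0, 0, 0], [1, 0, 0, 0.3, 0, 0, 0], [1, 0, 0, 0.1, 0, 0, 0], [1, 0, 0, 0, 0, 0, 0], [1, 0, 0, 0, 0, 0, 0]]], "squeeze": 30}}

```text
time_s: 26.32
eef_pos: [367.8, 268.7, 25.9]
ee_rot: [0.001, 0.0, 1.0, 0.0]
force: [-0.2, -0.3, -0.1]
grip_width: 1.003
grip_force: 0.0
```

{"method": "arm_command", "body": {"steps": [[[1, 0, -0.01, 0.2, 0, 0, 0], [1, 0, 0, 0.11, 0, 0, 0], [1, 0, 0, 0, 0, 0, 0], [0.45, 0, 0, 0, 0, 0, 0], [0.45, 0, 0, 0, 0, 0, 0], [0.45, 0, 0, 0, 0, 0, 0], [0.45, 0, 0, 0, 0, 0, 0]]]}}

```text
time_s: 27.2
eef_pos: [367.8, 268.1, 10.6]
ee_rot: [0.001, -0.0, 1.0, 0.0]
force: [-2.1, -1.6, 9.4]
grip_width: 0.609
grip_force: 35.7
```

{"method": "arm_command", "body": {"steps": [[[0.45, 0, 0, 0, 0, 0, 0], [0.45, 0, 0, -0.2, 0, 0, 0], [0.45, 0, 0, -0.2, 0, 0, 0], [0.45, 0, 0, 0, 0, 0, 0]]]}}

```text
time_s: 27.7
eef_pos: [367.8, 268.2, 30.6]
ee_rot: [0.001, 0.0, 1.0, 0.0]
force: [-0.1, 0.5, -0.9]
grip_width: 0.616
grip_force: 31.5
```

Run:
```python
from h import *
T=pose(); im=capture("wrist"); s=capture("side"); print(T.round(3), sense()["grip_width"])
cv2.imwrite("pics/w13.png",im[:,:,::-1]); np.save("w13.npy",T)
a=cv2.resize(im[200:420,110:450],None,fx=1.6,fy=1.6); b=cv2.resize(s[260:390,250:450],(400,352*1)); b=cv2.resize(s[270:370,260:420],(440,352))
cv2.imwrite("pics/cmp2.png",np.hstack([a[:352,:350],b])[:,:,::-1] if 0 else np.vstack([cv2.resize(im[210:360,110:450],(680,300)),cv2.resize(s[270:370,230:456],(680,300))])[:,:,::-1])
```

```text
[[-1.00000e+00  0.00000e+00  2.00000e-03  3.67777e+02]
 [ 0.00000e+00  1.00000e+00  1.00000e-03  2.68195e+02]
 [-2.00000e-03  1.00000e-03 -1.00000e+00  3.05680e+01]
 [ 0.00000e+00  0.00000e+00  0.00000e+00  1.00000e+00]] 0.614550748080253
```

View pics/cmp2.png

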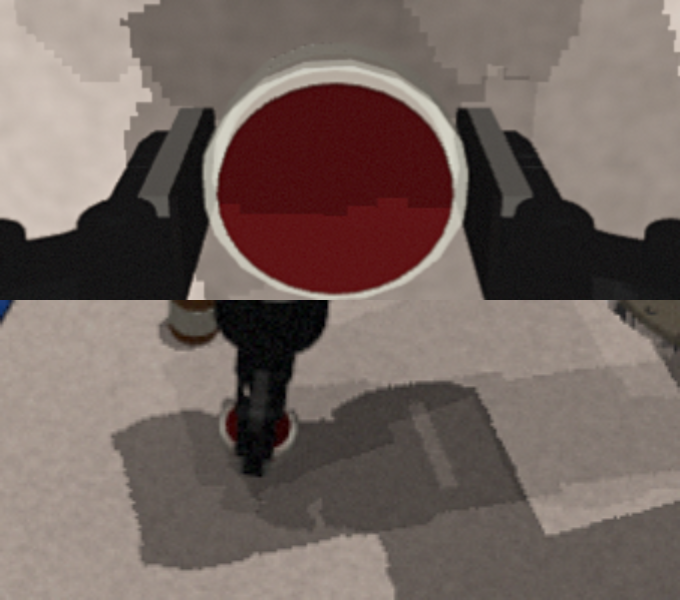

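The dish is held level and lifted clear. I carry it to the ring at (621.7,−214). That was my last picture: I've now viewed 15, one over the allowance of 14, so from here I check numerically only.

{"method": "arm_command", "body": {"steps": [[[0.45, 0, 0, -0.8, 0, 0, 0], [0.45, 0, 0, -0.9, 0, 0, 0], [0.45, -0.2, -0.4, -0.4, 0, 0, 0], [0.45, -0.42, -0.8, 0, 0, 0, 0], [0.45, -0.5, -0.95, 0, 0, 0, 0], [0.45, -0.5, -0.95, 0, 0, 0, 0], [0.45, -0.5, -0.95, 0, 0, 0, 0], [0.45, -0.5, -0.95, 0, 0, 0, 0]]]}}

```text
time_s: 28.8
eef_pos: [498.7, 16.3, 134.4]
ee_rot: [-0.0, 0.0, 1.0, 0.0]
force: [0.2, 0.0, -0.5]
grip_width: 0.618
grip_force: 32.0
```

{"method": "arm_command", "body": {"steps": [[[0.45, -0.5, -0.95, 0, 0, 0, 0], [0.45, -0.5, -0.95, 0, 0, 0, 0], [0.45, -0.5, -0.95, 0, 0, 0, 0], [0.45, -0.5, -0.9, 0, 0, 0, 0], [0.45, -0.33, -0.62, 0, 0, 0, 0], [0.45, -0.13, -0.27, 0, 0, 0, 0], [0.45, 0, 0, 0, 0, 0, 0], [0.45, 0, 0, 0, 0, 0, 0]]]}}

```text
time_s: 29.8
eef_pos: [620.9, -213.3, 134.4]
ee_rot: [-0.0, -0.0, 1.0, 0.0]
force: [-0.1, 0.2, -0.3]
grip_width: 0.615
grip_force: 32.0
```

Run:
```python
from m import *
for i in range(3): T=pose(); im=capture("wrist")
cv2.imwrite("pics/w14.png",im[:,:,::-1]); np.save("w14.npy",T); print(T.round(3))
h=hsv(im); c=cam("wrist",T); Ti=np.linalg.inv(T)
m=rng(h,(0,110,25),(5,255,255))|rng(h,(168,110,25),(180,255,255)); m=cv2.morphologyEx(m.astype(np.uint8),cv2.MORPH_CLOSE,np.ones((7,7)))>0
k,j=near(0,m,(277,300)); zt=T[2,3]-10.6+16; ctr,d=circ(plane(c,k,zt)); print("dish held",j[1],ctr,d,"tool",(Ti@np.r_[ctr,zt,1])[:3])
px=cv2.projectPoints(np.array([[621.7,-214,3.],[621.7-27,-214,3],[618.4,-104.2,53]]),cv2.Rodrigues(c[2].T)[0],-c[2].T@c[3],c[0],c[1])[0].reshape(-1,2); print("ring px",px)
u=int(px[0][0]); print([(r,im[r,u].tolist()) for r in range(int(px[1][1])-5,int(px[1][1])+12)])
o=rng(h,(4,150,40),(14,255,255)); print("jar lid blobs",[(b[0].round(0).tolist(),b[1].tolist()) for b in blobs(o,60)[0][:3]])
```

```text
[[  -1.      -0.      -0.     621.025]
 [  -0.       1.       0.    -213.223]
 [   0.       0.      -1.     134.732]
 [   0.       0.       0.       1.   ]]
dish held [ 219  252  117  105 9636] [ 622.66237205 -212.0267626 ] 47.17320932246325 tool [-1.63631612  1.19723508 -5.40017215]
ring px [[274.52476055 207.04831271]
 [274.48228593 172.56378275]
 [446.3823728  224.60404442]]
[(167, [177, 155, 73]), (168, [178, 155, 74]), (169, [177, 154, 72]), (170, [178, 154, 73]), (171, [177, 153, 67]), (172, [164, 142, 73]), (173, [159, 150, 140]), (174, [158, 153, 145]), (175, [158, 152, 141]), (176, [158, 151, 141]), (177, [159, 152, 141]), (178, [158, 151, 141]), (179, [158, 152, 143]), (180, [157, 146, 125]), (181, [174, 151, 80]), (182, [176, 151, 67]), (183, [175, 152, 70])]
jar lid blobs [([444.0, 221.0], [413, 192, 64, 60, 2925])]
```

{"method": "arm_command", "body": {"steps": [[[0.45, 0, 0, 0.7, 0, 0, 0], [0.45, 0, 0, 0.8, 0, 0, 0], [0.45, 0, 0, 0.6, 0, 0, 0], [0.45, 0, 0, 0.2, 0, 0, 0], [0.45, 0, 0, 0.04, 0, 0, 0], [0.45, 0, 0, 0, 0, 0, 0], [0.45, 0, 0, 0, 0, 0, 0]]]}}

```text
time_s: 30.82
eef_pos: [621.7, -214.3, 18.9]
ee_rot: [0.001, 0.0, 1.0, -0.0]
force: [0.2, 0.1, -0.5]
grip_width: 0.611
grip_force: 32.0
```

{"method": "arm_command", "body": {"steps": [[[0.45, 0.008, 0.005, 0.06, 0, 0, 0], [0.45, 0, 0, 0.03, 0, 0, 0], [0.45, 0, 0, 0.01, 0, 0, 0], [0.45, 0, 0, 0, 0, 0, 0]]]}}

```text
time_s: 31.32
eef_pos: [620.8, -213.8, 13.6]
ee_rot: [-0.0, 0.0, 1.0, -0.0]
force: [-4.0, 1.3, 7.0]
grip_width: 0.619
grip_force: 36.3
```

Contact. I release, rise straight up, then back off to a viewing pose for numeric checks.

{"method": "arm_command", "body": {"steps": [[[0.75, 0, 0, 0, 0, 0, 0], [0.75, 0, 0, 0, 0, 0, 0], [0.75, 0, 0, -0.2, 0, 0, 0], [0.8, 0, 0, -0.8, 0, 0, 0], [1, 0, 0, -1, 0, 0, 0], [1, 0.2, 0.2, -1, 0, 0, 0], [1, 0.7, 0.4, -0.9, 0, 0, 0], [1, 0.8, 0.3, -0.9, 0, 0, 0]]]}}

```text
time_s: 32.33
eef_pos: [534.8, -168.1, 254.7]
ee_rot: [0.0, -0.0, 1.0, -0.0]
force: [0.0, -0.3, 0.8]
grip_width: 1.002
grip_force: 0.0
```

{"method": "arm_command", "body": {"steps": [[[1, 0.6, 0.1, -0.4, 0, 0, 0], [1, 0.3, 0, 0, 0, 0, 0], [1, 0, 0, 0, 0, 0, 0], [1, 0, 0, 0, 0, 0, 0]]]}}

```text
time_s: 32.83
eef_pos: [491.2, -163.8, 272.7]
ee_rot: [0.0, 0.0, 1.0, 0.0]
force: [0.5, 0.0, 0.3]
grip_width: 1.002
grip_force: 0.0
```

Run:
```python
from m import *
for i in range(3): T=pose(); im=capture("wrist")
cv2.imwrite("pics/w15.png",im[:,:,::-1]); np.save("w15.npy",T); print(T.round(3)); cv2.imwrite("pics/top15.png",capture("top")[:,:,::-1])
h=hsv(im); c=cam("wrist",T); print("cam",c[3])
m=rng(h,(0,110,25),(5,255,255))|rng(h,(168,110,25),(180,255,255)); m=cv2.morphologyEx(m.astype(np.uint8),cv2.MORPH_CLOSE,np.ones((7,7)))>0
px=cv2.projectPoints(np.array([[621.7,-214,19.],[618.4,-104.2,53],[618.4,-104.2,3]]),cv2.Rodrigues(c[2].T)[0],-c[2].T@c[3],c[0],c[1])[0].reshape(-1,2); print(px)
k,j=near(0,m,px[0]); print("dish",j[1],circ(plane(c,k,19)))
k,j=near(0,rng(h,(4,150,40),(14,255,255)),px[1]); print("jar",j[1],circ(plane(c,k,53)))
# white/grey rims: scan out from dish centre at z 3
for a in range(0,360,45):
    ps=[[621.7+r*np.cos(np.radians(a)),-214+r*np.sin(np.radians(a)),3] for r in range(22,34)]
    q=cv2.projectPoints(np.array(ps),cv2.Rodrigues(c[2].T)[0],-c[2].T@c[3],c[0],c[1])[0].reshape(-1,2).round().astype(int)
    print(a,[int(h[v,u,1]) for u,v in q])
print("jar")
for a in range(0,360,45):
    ps=[[618.4+r*np.cos(np.radians(a)),-104.2+r*np.sin(np.radians(a)),3] for r in range(14,26)]
    q=cv2.projectPoints(np.array(ps),cv2.Rodrigues(c[2].T)[0],-c[2].T@c[3],c[0],c[1])[0].reshape(-1,2).round().astype(int)
    print(a,[int(h[v,u,1]) for u,v in q])
```

```text
[[  -1.       0.      -0.     491.252]
 [   0.       1.       0.    -163.807]
 [   0.       0.      -1.     272.356]
 [   0.       0.       0.       1.   ]]
cam [ 414.60157555 -162.75582013  400.85886233]
[[234.66948461 280.95820373]
 [329.12442998 293.05015725]
 [323.48312967 272.42113098]]
dish [ 217  264   38   35 1035] (array([ 621.93751228, -212.56059365]), np.float64(45.46188731949244))
jar [314 273  33  35 880] (array([ 614.75178545, -103.81542546]), np.float64(38.83646201585716))
0 [208, 203, 205, 205, 213, 205, 205, 194, 215, 227, 227, 175]
45 [220, 220, 205, 205, 208, 225, 224, 125, 95, 52, 67, 113]
90 [74, 74, 27, 20, 23, 120, 120, 173, 159, 148, 145, 145]
135 [29, 35, 35, 24, 62, 130, 163, 163, 152, 152, 147, 147]
180 [30, 34, 33, 33, 41, 110, 159, 159, 161, 157, 152, 152]
225 [26, 29, 30, 23, 29, 89, 160, 162, 147, 147, 148, 148]
270 [220, 111, 23, 17, 52, 52, 128, 155, 151, 151, 147, 148]
315 [201, 201, 210, 210, 215, 215, 234, 234, 164, 164, 64, 64]
jar
0 [190, 191, 195, 195, 192, 187, 186, 186, 189, 184, 184, 186]
45 [202, 198, 198, 189, 189, 193, 193, 195, 195, 195, 195, 187]
90 [28, 28, 21, 24, 28, 26, 26, 78, 154, 171, 169, 169]
135 [32, 32, 29, 29, 29, 72, 142, 173, 171, 167, 168, 168]
180 [36, 36, 37, 24, 41, 41, 159, 176, 172, 172, 172, 167]
225 [29, 33, 25, 21, 34, 97, 162, 184, 167, 167, 175, 175]
270 [30, 30, 27, 32, 60, 124, 124, 157, 159, 156, 148, 148]
315 [50, 73, 46, 56, 18, 50, 50, 150, 150, 158, 158, 149]
```

Run:
```python
from m import *
T=np.load("w9.npy"); c=cam("wrist",T); im=cv2.imread("pics/w9.png")[:,:,::-1].copy()
def pr(ps): return cv2.projectPoints(np.array(ps,float),cv2.Rodrigues(c[2].T)[0],-c[2].T@c[3],c[0],c[1])[0].reshape(-1,2).round().astype(int)
for a in (135,160,180,200,225,250,270):
    q=pr([[649.7+r*np.cos(np.radians(a)),229.1+r*np.sin(np.radians(a)),3] for r in range(12,26)])
    print(a,[int(im[v,u].sum()//3) for u,v in q],[int(im[v,u,2])-int(im[v,u,0]) for u,v in q])
a=cv2.imread("pics/top0.png");b=cv2.imread("pics/top15.png")
for nm,(x,y) in dict(white=(222,227),purple=(311,253),plate=(137,186),burner=(424,213)).items():
    A=a[y-22:y+22,x-22:x+22].astype(int);B=b[y-22:y+22,x-22:x+22].astype(int)
    sh=cv2.phaseCorrelate(A.sum(2).astype(float),B.sum(2).astype(float)); print(nm,np.abs(A-B).mean().round(1),sh)
```

```text
135 [85, 84, 86, 86, 80, 80, 32, 32, 32, 50, 63, 64, 63, 61] [-15, -14, -14, -14, -15, -15, -36, -36, -7, 48, 78, 79, 77, 78]
160 [91, 91, 86, 40, 40, 28, 37, 37, 56, 66, 66, 62, 61, 61] [-15, -15, -14, -28, -28, -41, -36, -36, -5, 77, 77, 80, 77, 77]
180 [88, 67, 32, 32, 29, 32, 63, 63, 98, 65, 65, 63, 64, 66] [-15, -23, -35, -35, -43, -36, -11, -11, 26, 72, 72, 78, 74, 73]
200 [72, 59, 34, 29, 29, 67, 128, 128, 119, 64, 64, 61, 64, 62] [-20, -25, -33, -39, -39, -25, -18, -18, 7, 73, 73, 79, 77, 77]
225 [70, 70, 30, 31, 47, 91, 131, 136, 107, 76, 59, 58, 63, 62] [-20, -20, -35, -37, -32, -21, -20, -20, 3, 49, 81, 81, 77, 76]
250 [88, 75, 46, 28, 38, 106, 133, 133, 94, 68, 68, 65, 72, 69] [-13, -19, -24, -34, -29, -20, -20, -20, 6, 67, 67, 82, 85, 87]
270 [87, 85, 85, 72, 50, 103, 149, 149, 120, 74, 63, 63, 69, 72] [-14, -14, -14, -19, -26, -21, -21, -21, 10, 63, 85, 85, 85, 85]
white 6.7 ((0.36566350852884, 0.520769225976565), 0.882098459252811)
purple 22.8 ((1.4057149756161245, 0.42100600456676673), 0.34200843854924606)
plate 4.0 ((0.5479158304703482, 0.5901563128088796), 0.9896745935907449)
burner 3.9 ((0.5319362847606754, 0.5459488784987307), 1.0461227502347212)
```

The bystanders haven't moved, and the dish and jar are centred within about 1.5 mm. The bottle base looks 2–3 mm off toward +y, so I'll look from the other side and re-centre it; there's plenty of time.

{"method": "arm_command", "body": {"steps": [[[1, -0.05, 0.4, 0, 0, 0, 0], [1, -0.1, 0.8, 0, 0, 0, 0], [1, -0.15, 1, 0, 0, 0, 0], [1, -0.15, 1, 0, 0, 0, 0], [1, -0.15, 1, 0, 0, 0, 0], [1, -0.15, 1, 0, 0, 0, 0], [1, -0.15, 1, 0, 0, 0, 0], [1, -0.15, 1, 0, 0, 0, 0]]]}}

```text
time_s: 34.02
eef_pos: [542.9, 199.1, 272.7]
ee_rot: [-0.0, -0.0, 1.0, 0.0]
force: [0.5, -0.5, -0.8]
grip_width: 0.998
grip_force: 0.0
```

{"method": "arm_command", "body": {"steps": [[[1, -0.15, 1, 0, 0, 0, 0], [1, -0.1, 0.8, 0, 0, 0, 0], [1, -0.1, 0.5, 0, 0, 0, 0], [1, 0, 0.2, 0, 0, 0, 0], [1, 0, 0, 0, 0, 0, 0], [1, 0, 0, 0, 0, 0, 0]]]}}

```text
time_s: 34.78
eef_pos: [560.9, 320.5, 272.9]
ee_rot: [0.0, 0.001, 1.0, -0.0]
force: [-0.1, 0.6, 0.6]
grip_width: 1.002
grip_force: 0.0
```

```bash
cat > scan.py <<'E'
from m import *
def scan(c,im,ctr,angs,r0=12,r1=26):
    """along floor rays: radius of amber->white (base edge) and white->blue (mark edge)"""
    out=[]
    for a in angs:
        rr=np.arange(r0,r1,.25); P=np.array([[ctr[0]+r*np.cos(np.radians(a)),ctr[1]+r*np.sin(np.radians(a)),3] for r in rr],float)
        q=cv2.projectPoints(P,cv2.Rodrigues(c[2].T)[0],-c[2].T@c[3],c[0],c[1])[0].astype(np.float32)
        v=cv2.remap(im,q[:,:,0],q[:,:,1],cv2.INTER_LINEAR).reshape(-1,3).astype(int)
        br=v[:,0]-v[:,2]; blue=rr[np.where(br<-15)[0]]; amb=rr[np.where(br>27)[0]]
        out.append((a,blue.min() if len(blue) else None, amb.max() if len(amb) else None))
    return out
E
python3 - <<'E'
from scan import *
for i in range(3): T=pose(); im=capture("wrist")
cv2.imwrite("pics/w16.png",im[:,:,::-1]); np.save("w16.npy",T); print(T[:3,3])
for n in("w9","w16"):
    c=cam("wrist",np.load(n+".npy")); im=cv2.imread(f"pics/{n}.png")[:,:,::-1].copy()
    print(n,"cam",c[3].round(),[(a,None if b is None else float(b),None if d is None else float(d)) for a,b,d in scan(c,im,(649.7,229.1),range(60,300,15))])
E
```

```text
[561.04283934 320.39488131 272.96723446]
w9 cam [415. 171. 401.] [(60, None, 25.75), (75, None, 17.0), (90, 24.25, None), (105, 22.5, None), (120, 21.25, None), (135, 20.75, 19.0), (150, 20.25, 18.75), (165, 20.0, 18.25), (180, 19.75, 17.75), (195, 20.25, 17.25), (210, 20.25, 16.25), (225, 20.25, 16.5), (240, 20.25, 16.0), (255, 20.0, 15.75), (270, 20.0, None), (285, 20.0, None)]
w16 cam [484. 322. 401.] [(60, 22.75, None), (75, 22.0, None), (90, 22.0, None), (105, 21.5, 19.75), (120, 21.0, 19.5), (135, 20.5, 19.25), (150, 20.0, 18.5), (165, 20.25, 17.75), (180, 20.0, 17.75), (195, 20.0, 17.75), (210, 20.0, None), (225, 20.25, None), (240, 20.0, None), (255, 20.0, 13.25), (270, 22.25, 20.25), (285, None, 25.75)]
```

The bottle is about (+0.7,+2.5) mm off its mark, so I'll regrasp it and shift it back.

{"method": "arm_command", "body": {"steps": [[[1, -0.5, -0.5, 0.4, 0, 0, 0], [1, -0.7, -0.7, 0.6, 0, 0, 0], [1, -0.4, -0.4, 0.6, 0, 0, 0], [1, -0.17, -0.2, 0.6, 0, 0, 0], [1, 0, 0, 0.4, 0, 0, 0], [1, 0, 0, 0, 0, 0, 0], [1, 0, 0, 0, 0, 0, 0]]], "squeeze": 40}}

```text
time_s: 35.8
eef_pos: [649.8, 231.2, 144.1]
ee_rot: [0.001, 0.0, 1.0, 0.0]
force: [-0.2, -0.2, -0.3]
grip_width: 0.998
grip_force: 0.0
```

{"method": "arm_command", "body": {"steps": [[[1, 0, -0.02, 0.7, 0, 0, 0], [1, 0, 0, 0.8, 0, 0, 0], [1, 0, 0, 0.6, 0, 0, 0], [1, 0, 0, 0.16, 0, 0, 0], [1, 0, 0, 0, 0, 0, 0], [1, 0, 0, 0, 0, 0, 0]]]}}

```text
time_s: 36.55
eef_pos: [650.3, 230.4, 31.7]
ee_rot: [0.002, 0.0, 1.0, 0.0]
force: [0.4, -0.6, -0.8]
grip_width: 0.996
grip_force: 0.0
```

{"method": "arm_command", "body": {"steps": [[[0.3, 0, 0, 0.01, 0, 0, 0], [0.3, 0, 0, 0, 0, 0, 0], [0.3, 0, 0, 0, 0, 0, 0], [0.3, 0, 0, 0, 0, 0, 0], [0.3, 0, 0, 0, 0, 0, 0]]]}}

```text
time_s: 37.17
eef_pos: [649.7, 230.1, 29.7]
ee_rot: [0.0, 0.0, 1.0, 0.0]
force: [-0.7, -0.9, 5.0]
grip_width: 0.455
grip_force: 40.6
```

{"method": "arm_command", "body": {"steps": [[[0.3, 0, 0, -0.05, 0, 0, 0], [0.3, 0.014, -0.05, 0, 0, 0, 0], [0.3, 0, 0, 0, 0, 0, 0], [0.3, 0, 0, 0, 0, 0, 0]]]}}

```text
time_s: 37.67
eef_pos: [648.6, 227.6, 31.5]
ee_rot: [-0.0, 0.0, 1.0, -0.0]
force: [-0.3, -0.4, -1.9]
grip_width: 0.456
grip_force: 40.3
```

{"method": "arm_command", "body": {"steps": [[[0.3, 0, 0, 0.03, 0, 0, 0], [0.3, 0, 0, 0, 0, 0, 0], [0.58, 0, 0, 0, 0, 0, 0], [0.58, 0, 0, 0, 0, 0, 0], [0.8, 0, 0, -0.1, 0, 0, 0], [0.9, 0, 0, -0.6, 0, 0, 0], [1, 0, 0, -0.9, 0, 0, 0], [1, 0, 0, -0.9, 0, 0, 0]]]}}

```text
time_s: 38.67
eef_pos: [648.6, 227.6, 157.0]
ee_rot: [0.0, 0.0, 1.0, 0.0]
force: [0.0, -0.0, -0.5]
grip_width: 1.0
grip_force: 0.0
```

{"method": "arm_command", "body": {"steps": [[[1, 0.4, -0.2, -0.9, 0, 0, 0], [1, 0.8, -0.4, -0.9, 0, 0, 0], [1, 0.8, -0.4, -0.5, 0, 0, 0], [1, 0.8, -0.2, 0, 0, 0, 0], [1, 0.3, 0, 0, 0, 0, 0], [1, 0, 0, 0, 0, 0, 0], [1, 0, 0, 0, 0, 0, 0]]]}}

```text
time_s: 39.55
eef_pos: [494.9, 168.0, 269.7]
ee_rot: [0.0, 0.0, 1.0, 0.0]
force: [0.8, -0.0, -0.1]
grip_width: 0.999
grip_force: 0.0
```

Run:
```python
from scan import *
for i in range(3): T=pose(); im=capture("wrist")
cv2.imwrite("pics/w17.png",im[:,:,::-1]); np.save("w17.npy",T); c=cam("wrist",T); print(T[:3,3],sense()["force"])
print([(a,None if b is None else float(b),None if d is None else float(d)) for a,b,d in scan(c,im,(649.7,229.1),range(60,300,15))])
px=cv2.projectPoints(np.array([[649.7,229.1,78.]]),cv2.Rodrigues(c[2].T)[0],-c[2].T@c[3],c[0],c[1])[0].ravel()
k,j=near(0,rng(hsv(im),(0,0,0),(180,255,45)),px); print(px,j)
```

```text
[494.88847813 168.03021398 269.30156638] [ 0.03421345 -1.33883355 -0.61024556]
[(60, None, 25.75), (75, 25.5, 14.0), (90, 22.25, None), (105, 20.75, None), (120, 20.25, None), (135, 20.0, 18.5), (150, 20.25, 18.75), (165, 20.0, 18.5), (180, 20.0, 18.5), (195, 20.0, 18.25), (210, 19.75, 18.5), (225, 19.75, 18.5), (240, 19.75, 18.25), (255, 19.75, 18.0), (270, 20.0, None), (285, 19.5, None)]
[333.12825547 329.49520054] (array([332.08990536, 324.2192429 ]), array([319, 310,  27,  29, 634], dtype=int32))
```

The bottle is now concentric with its mark: the base edge sits at an even 18–18.75 mm radius at every angle I could see. Handing in.

```bash
python3 -c "
from rig import *
print(finish_job())"
```

```text
the job is handed in; nothing more can be done
None
```

Both kits are made up and handed in at about 40 s: each item is upright within about 1.5 mm of its mark, and the bystanders haven't moved; I viewed 15 pictures, one over the 14 allowed.

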